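# Open the board tester and slide the carrier out

### The job

The test of the board is finished: push the tester's counterweighted probe arm up past its balance point so that it swings back and stays raised by itself. Then push the grey carrier along its lane by its orange push plate until it rests against the blue end stop. Do it all by pushing: leave the arm raised, lift neither the carrier nor the green board out, keep your fingers off the board, and do not disturb the tin, the vial and the screwdriver.

Things in the scene. Friction and masses are not known exactly. Their poses are not given: they have to be found in the camera images.
- test_fixture: board tester, bolted down: base plate x -65 to 130, y -130 to 140 mm, 12 mm high. Origin on the bench top; x points away from the robot to the hinge side, y along the lane, z up. Lane along y at x = 0, 12 mm above the bench, 87 mm wide between rails 22 mm high. Blue end stop, 36 mm high, at its -y end, rubber faces at y = -106 mm; the +y end is open. Black box, 46 mm high, at x 76 to 120, y -112 to -28 mm
- probe_arm (a joint): angle of the probe arm, rad: 0 = down and level over the board, 1.83 = parked, leaning back on its stop. It turns about a damped hinge along the tester's y. It balances at 0.83 rad: released below that it falls back to 0, beyond it swings on to 1.83 by itself within a few seconds and stays. Lifting takes about 1 N at the T-bar, less farther up
- t_bar (a point): middle of the T-bar at the arm's free end, the place to push up from below: a round bar along the tester's y, 64 mm long, 15 mm thick at its black grips, on a 14 mm square beam, 175 mm from the hinge. Arm down: 75 mm above the bench, 25 mm in front of the base plate, nothing below it. Probe head and guide pin hang under the beam 57 to 128 mm from the hinge, to 56 mm below its middle
- pivot (a point): hinge axis of the probe arm in the middle of its bearing, on the tester at x = 85, y = 50, z = 75 mm. The brass counterweight (38 mm across) stands 50 mm above it when the arm is down and swings back as it rises
- carrier: loose grey carrier, 84 (x) x 90 (y) x 12 mm, 0.15 to 0.31 kg, lying in the lane; axes as the tester's. Origin at the middle of its underside. It starts under the arm at about y = 50 mm of the tester, locked by the arm's guide pin in the slot of its near edge until the arm is up; against the end stop its origin is at y = -61 mm
- push_plate (a point): middle of the outer (+y) face of the carrier's upright orange push plate, 76 mm wide along x, 5 mm thick, rising from 6 to 42 mm above the carrier's underside (54 mm above the bench); this point lies 36 mm above the bench. Push here towards -y of the tester
- board: loose green circuit board, 57 x 70 x 3 mm with parts up to 9 mm high, 30 g, lying in the carrier's pocket; origin at the middle of its underside, 6 mm above the carrier's
- flux_tin: round white tin, 52 mm across, 22 mm high, beyond the end stop; origin at the middle of its underside; leave alone
- vial: clear vial, 16 mm across, 36 mm high, in front of the tester; origin at the middle of its underside; leave alone
- driver_4: green precision screwdriver, 151 mm long along its y, 17 mm thick, lying in front of the tester; origin under its middle; leave alone
Things that resemble listed ones, but are neither listed nor needed, are in the scene too. There is more than one size of the board; the job needs the middle-sized.

How it is judged:
By the outcome, as a careful person would: the job done as asked, in the order asked, and still so for the second after the job is handed in, with the robot touching nothing.
It also fails if it takes over 64 s, if anything falls off the work surface, if the arm or the gripper's body presses on something with over 40 N, if the wrist force passes 120 N, or if a joint passes its speed limit or range.

### The arm

A 6-joint arm with a two-finger parallel gripper is mounted at the origin on a cart in front of the work surface, level with it; the furniture and walls round the work are solid. World frame = base frame: x ahead of the robot, y to its left, z up, the work surface at z = 0. Lengths are in m, angles in degrees, forces in N, time in s.
With the tool pointing down it reaches from about 0.425 to 0.95 m from the base axis. Payload 14.7 kg.
Tool frame: the origin (TCP) lies midway between the tips of the shut fingers; the grasp point (between the pads) lies 19 mm behind it; y points along the fingers, z is the direction in which the jaws open and shut, and the axes are right-handed (so a half turn about y gives the same grasp; the last joint's range is limited). The gripper opens to 85 mm and grips with 20 to 120 N. Pads are 22 mm wide; open, the fingers measure 114 mm over their backs; the gripper's body (76 mm by 85 mm) begins 54 mm behind the grasp point. The pads swing forward as they close: fully open they stand 13 mm farther back than shut.
Start: joints at [66.028, 27.513, 91.461, -0, 61.026, -2.67], TCP at [0.236, 0.606, 0.231] pointing down, gripper open.
Joint ranges: [-157.49, 157.49], [-46.99, 117.5], [13.45, 153.17], [-89.5, 269.5], [5.16, 153.95], [-167.48, 167.48]. Speed limits (degrees/s): [108.29, 108.29, 136.94, 172.46, 172.46, 172.46].

### API

Orientations are given as [roll, pitch, yaw] about the fixed x, y, z axes, in that order (R = Rz(yaw) Ry(pitch) Rx(roll)).
In Python, from station import read_state, get_image, calibration, sign_off gives the robot as it stands.
- The arm moves only by the tool arm_command, never from a script. Its arguments are lists of equal length, an entry for each row: "turn": the turn, a rotation vector about the tool's x, y, z in degrees, a list of three; "dp": the shift along the tool's x, y, z in m, a list of three; "jaw": the gripper's target within -1 to 1 (shut at 1, half-way at 0, fully open at -1). In form: {"turn": [[wx, wy, wz], ...], "dp": [[x, y, z], ...], "jaw": [jaw, ...]}. A call has 1 to 12 rows; each row is the pose to reach, as a shift and turn from the pose commanded when the call began, along the tool's axes at that moment; what a row does not reach only later rows make up. A row lasts 1/8 s, in which the tool goes at most 62.5 mm and 10.7 degrees, less where a joint would pass 70% of its speed; a pose out of reach is approached as far as the arm can. A call with a gripper value outside its range is refused whole. The fingers move at their own pace and stop on an object; "newtons" is the grip in N (left out, the last holds). Time passes only in rows, so rows that repeat a pose let the fingers close. It gives the time, the measured TCP pose, the force and the opening at its end, in the units of the state.
- read_state(): the state, without advancing time (a new reading comes with each control period).
- get_image(name): name is "scene" or "top"; returns the picture (480x640x3 uint8, blue, green, red); there is no depth.
- calibration(name): a dict with "fovy" (degrees; the focal length in pixels is half the picture's height over the tangent of half this angle, whatever the lens; pixels are square), "cx", "cy" (the principal point, pixels), "R" (3x3) and "t" (3): a world point X has camera coordinates R X + t. Camera axes: x right, y down, z forward; pixel columns grow to the right and rows downward; lengths in m; the calibration is good to about 2 mm. A picture is of the moment at which its call begins. calibration takes no time and is no camera call.
- sign_off(): hands the job in, once; it reports no verdict.
The state is a dict: "time": time; "joint_positions": joint angles; "joint_vel": joint speeds; "effort": joint torques, N m; "position": TCP position; "orientation": TCP orientation; "contact_force": force on the tool from outside, world axes, zero at the start; "wrist_torque": the same for the moment, N m; "opening": opening from 0.0 (shut) to 1.0 (fully open).
Only numpy, scipy, OpenCV 4.12 (cv2) and the standard library are available. Lean on these libraries where they do the work, as an engineer would, in place of code of your own. Each camera call takes 0.05 s, during which the arm holds its last target.

## Working session

There is one attempt and no reset: what is moved stays moved. The work goes in short steps, Python scripts to look and compute and a tool call to move; the robot and the scene stay as the last step left them, time stands still between calls to the robot, and variables do not carry over. Pictures are saved under pics/ and viewed, and the job is handed in when it is done.

Besides the shell and the picture viewer there is one more tool, called as name(argument=value, ...) on one line, values as JSON. arm_command: Moves the arm, as the interface text tells. Its arguments: {"type":"object","properties":{"turn":{"type":"array"},"dp":{"type":"array"},"jaw":{"type":"array"},"newtons":{"type":"number"}},"required":["turn","dp","jaw"]}

```bash
mkdir -p pics; ls; python3 - <<'E'
from station import *
import cv2
print(read_state())
for n in("scene","top"):
    cv2.imwrite(f"pics/{n}0.png",get_image(n)); print(n,calibration(n))
E
```

```text
pics
{'time': 0.0, 'joint_positions': array([ 6.60253602e+01,  2.75518524e+01,  9.14943673e+01, -4.71002756e-05,
        6.10242938e+01, -2.66912565e+00]), 'joint_vel': array([-0.00352739,  0.01834606,  0.04648036,  0.02430406,  0.079499  ,
       -0.13318583]), 'effort': array([ 3.80333528e-03, -9.50658846e+01, -4.30178654e+01,  2.95514774e-04,
        1.24631191e-02,  4.18991510e-05]), 'position': array([0.23597626, 0.6052122 , 0.23064575]), 'orientation': array([-9.00704390e+01,  3.24255543e-03, -2.13054933e+01]), 'contact_force': array([-0.33699292, -0.33868846,  0.12983524]), 'wrist_torque': array([ 0.02094963, -0.00230802,  0.00683115]), 'opening': 0.9994833773632474}
scene {'fovy': 47.676287879639865, 'cx': 325.0287849705277, 'cy': 234.28011101632862, 'R': array([[ 0.50032154, -0.86571041, -0.01496125],
       [-0.41558232, -0.22494755, -0.88130014],
       [ 0.75958521,  0.44715108, -0.47232005]]), 't': array([-0.66848781,  0.16263214,  0.78080153])}
top {'fovy': 46.65344213227546, 'cx': 313.33180356074774, 'cy': 237.076575280473, 'R': array([[ 0.0158746 , -0.99980642,  0.01162376],
       [-0.99909984, -0.01631862, -0.03915614],
       [ 0.03933824, -0.01099171, -0.99916549]]), 't': array([-0.5082796 ,  0.4730959 ,  1.02234442])}
```

View pics/scene0.png

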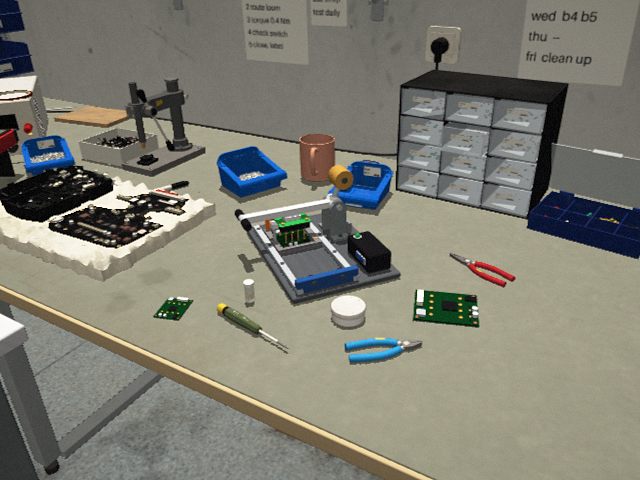

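View pics/top0.png

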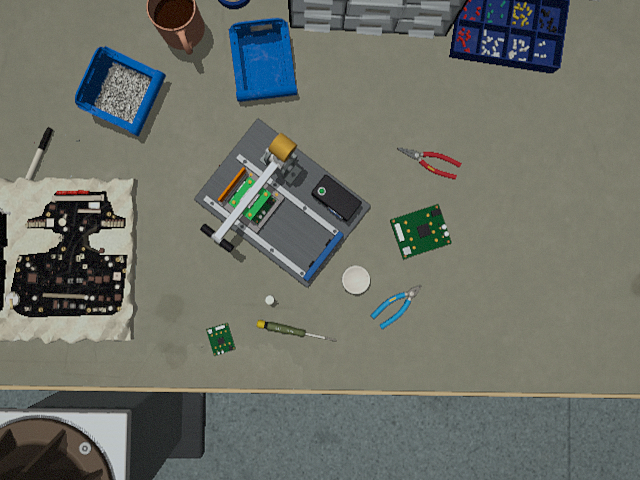

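The top view shows the tester at about (283,200), rotated. Its corners are near (259,119), (370,207), (308,285) and (195,198), with the T-bar near (217,237). The vial is at (270,300), the driver at (295,330) and the tin at (356,280).

```bash
cat > h.py <<'E'
import numpy as np, cv2
from station import *
def K(n):
    c=calibration(n); f=240/np.tan(np.radians(c['fovy']/2)); return f,c['cx'],c['cy'],np.array(c['R']),np.array(c['t'])
def ray(n,u,v,z):
    f,cx,cy,R,t=K(n); C=-R.T@t; d=R.T@np.array([(u-cx)/f,(v-cy)/f,1]); return C+d*(z-C[2])/d[2]
def tri(p,q):
    A=[];b=[]
    for n,(u,v) in(("scene",p),("top",q)):
        f,cx,cy,R,t=K(n); C=-R.T@t; d=R.T@np.array([(u-cx)/f,(v-cy)/f,1]); d/=np.linalg.norm(d)
        P=np.eye(3)-np.outer(d,d); A.append(P); b.append(P@C)
    A=np.vstack(A);b=np.hstack(b); x=np.linalg.lstsq(A,b,rcond=None)[0]; return x,np.linalg.norm(A@x-b)
def proj(n,X):
    f,cx,cy,R,t=K(n); c=R@np.array(X)+t; return f*c[0]/c[2]+cx,f*c[1]/c[2]+cy
E
python3 - <<'E'
from h import *
im=cv2.imread('pics/top0.png')
cv2.imwrite('pics/topz.png',cv2.resize(im[100:350,180:390],None,fx=2.4*1.3/1.3,fy=2.4,interpolation=cv2.INTER_CUBIC))
im=cv2.imread('pics/scene0.png')
cv2.imwrite('pics/scz.png',cv2.resize(im[160:360,140:410],None,fx=2.9,fy=2.9,interpolation=cv2.INTER_CUBIC))
for p in [(259,119),(370,207),(308,285),(195,198)]: print(ray('top',*p,0.012))
E
```

```text
[ 0.70083058 -0.39534396  0.012     ]
[ 0.53909616 -0.6054093   0.012     ]
[ 0.39221743 -0.49213031  0.012     ]
[ 0.55035432 -0.27938688  0.012     ]
```

View pics/topz.png

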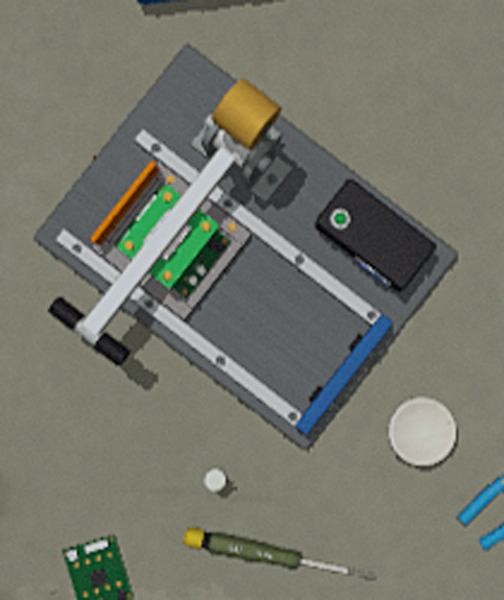

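View pics/scz.png

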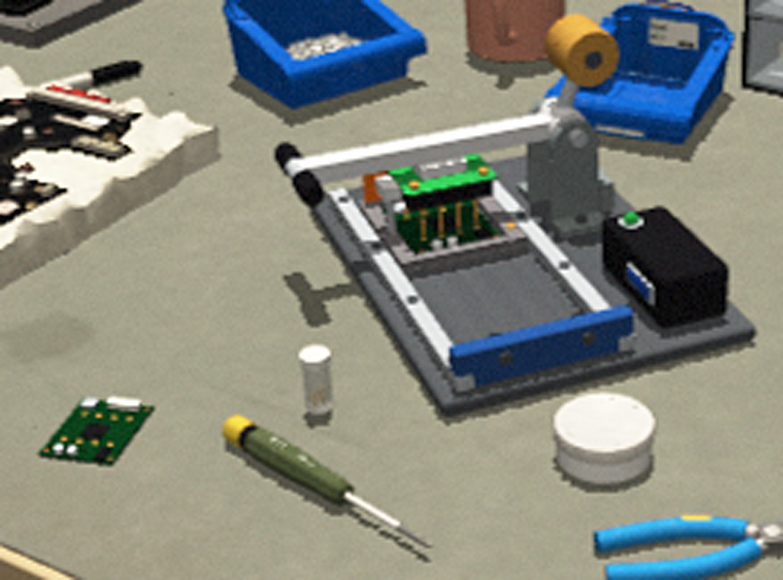

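```bash
cat > fit.py <<'E'
from h import *
px=[(258.3,118.3),(370.8,207.1),(307.5,287),(194.6,198.3)]
L=np.array([(130,140),(130,-130),(-65,-130),(-65,140)])/1e3
W=np.array([ray('top',*p,.012)[:2] for p in px])
def kab(L,W):
    l=L-L.mean(0);w=W-W.mean(0); th=np.arctan2((l[:,0]*w[:,1]-l[:,1]*w[:,0]).sum(),(l*w).sum())
    R=np.array([[np.cos(th),-np.sin(th)],[np.sin(th),np.cos(th)]]); return th,R,W.mean(0)-R@L.mean(0)
th,R,o=kab(L,W)
def T(x,y,z): return np.append(R@[x,y]+o,z)
E
python3 - <<'E'
from fit import *
print(np.degrees(th),o,(L@R.T+o-W)*1e3)
for nm,P in dict(tbar=(-.09,.05,.075),t1=(-.09,.082,.075),t2=(-.09,.018,.075),plate=(0,.095,.054),pivot=(.085,.05,.075),stop=(0,-.106,.048),stopx=(.0435,-.106,.036)).items():
    X=T(*P); print(nm,X.round(4),np.round(proj('top',X),1),np.round(proj('scene',X),1))
for nm,p,z in (('vial',(269.6,300),.036),('tin',(356,280),.022),('drv yellow',(261,324),.01),('drv tip',(336,340),.01)): 
    X=ray('top',*p,z); print(nm,X, R.T@(X[:2]-o))
E
```

```text
-37.331915201655654 [ 0.51596423 -0.42697586] [[ 2.10366433 -0.48432999]
 [ 1.56137456 -2.27406898]
 [-3.06398339  0.33877655]
 [-0.6010555   2.41962242]]
tbar [ 0.4747 -0.3326  0.075 ] [217.3 237.8] [243.2 219.6]
t1 [ 0.4941 -0.3072  0.075 ] [202.9 226.5] [238.6 212.3]
t2 [ 0.4553 -0.3581  0.075 ] [231.7 249.2] [248.1 227.2]
plate [ 0.5736 -0.3514  0.054 ] [231.  183.2] [284. 211.]
pivot [ 0.6139 -0.4388  0.075 ] [279.7 159.6] [334.3 202.3]
stop [ 0.4517 -0.5113  0.048 ] [319.3 252.9] [324.6 263.9]
stopx [ 0.4863 -0.5376  0.036 ] [333.9 234.1] [349.2 264.6]
vial [ 0.36525246 -0.42314568  0.036     ] [-0.12215907 -0.08835084]
tin [ 0.4031985  -0.58013248  0.022     ] [ 0.00321491 -0.19016499]
drv yellow [ 0.31885717 -0.40639198  0.01      ] [-0.1692096  -0.10316493]
drv tip [ 0.29142834 -0.54558614  0.01      ] [-0.10660753 -0.23047689]
```

```bash
cat > plan.py <<'E'
from fit import *
from scipy.spatial.transform import Rotation as Ro
deg=np.degrees; thd=deg(th)
def ori(d,yaw=None):  # d: deg below horizontal; 90=down ; tool x forward/up along yaw
    yaw=thd if yaw is None else yaw
    return Ro.from_euler('xyz',[-90,0,yaw],degrees=True)*Ro.from_rotvec([0,0,-(90-d)],degrees=True)
def cur():
    s=read_state(); return np.array(s['position']),Ro.from_euler('xyz',s['orientation'],degrees=True)
def rel(p0,R0,p,Rt):
    return (R0.inv()*Rt).as_rotvec(degrees=True).round(1),R0.inv().apply(np.array(p)-p0).round(4)
E
python3 - <<'E'
from plan import *
for p in [(10,130),(25,85),(5,150),(110,230),(200,215),(5,320),(20,400)]: print(p,ray('scene',*p,0)[:2].round(2))
p0,R0=cur()
tgt=T(-.09,.17,.22); print(tgt,np.hypot(*tgt[:2]),np.degrees(np.arctan2(tgt[1],tgt[0])))
a0=np.degrees(np.arctan2(p0[1],p0[0]));a1=np.degrees(np.arctan2(tgt[1],tgt[0]))
r0=np.hypot(*p0[:2]);r1=np.hypot(*tgt[:2])
N=14
for i in range(1,N+1):
    s=i/N;a=np.radians(a0+(a1-a0)*s);r=r0+(r1-r0)*s
    z=p0[2]+.05*min(1,4*s); p=[r*np.cos(a),r*np.sin(a),z]
    t,d=rel(p0,R0,p,ori(90,-21.3+(thd+21.3)*s)); print(t.tolist(),d.tolist())
E
```

```text
(10, 130) [0.75 0.8 ]
(25, 85) [1.16 1.34]
(5, 150) [0.62 0.63]
(110, 230) [ 0.43 -0.03]
(200, 215) [ 0.57 -0.14]
(5, 320) [ 0.14 -0.12]
(20, 400) [ 0.05 -0.3 ]
[ 0.54749535 -0.23722395  0.22      ] 0.59667944292902 -23.426575285857844
[0.1, 1.1, -0.0] [0.074, -0.0143, -0.0081]
[0.1, 2.3, -0.0] [0.1462, -0.0286, -0.0245]
[0.1, 3.4, -0.0] [0.2156, -0.0428, -0.0489]
[0.1, 4.6, -0.0] [0.2813, -0.0499, -0.081]
[0.1, 5.7, 0.0] [0.3426, -0.0499, -0.1201]
[0.1, 6.9, 0.0] [0.3986, -0.0498, -0.1658]
[0.1, 8.0, 0.0] [0.4487, -0.0498, -0.2173]
[0.1, 9.2, 0.0] [0.4923, -0.0497, -0.2739]
[0.1, 10.3, 0.0] [0.5289, -0.0497, -0.3347]
[0.1, 11.4, 0.0] [0.5581, -0.0496, -0.3989]
[0.1, 12.6, 0.0] [0.5795, -0.0495, -0.4657]
[0.1, 13.7, 0.0] [0.5931, -0.0495, -0.534]
[0.1, 14.9, 0.0] [0.5987, -0.0494, -0.603]
[0.1, 16.0, 0.0] [0.5963, -0.0493, -0.6718]
```

```bash
python3 - <<'E'
from plan import *
p0,R0=cur()
print(proj('scene',p0))
tgt=T(-.09,.17,.22)
a0=np.degrees(np.arctan2(p0[1],p0[0]));a1=np.degrees(np.arctan2(tgt[1],tgt[0]))
r0=np.hypot(*p0[:2]);r1=np.hypot(*tgt[:2])
N=10
TT=[];D=[]
for i in range(1,N+1):
    s=i/20;a=np.radians(a0+(a1-a0)*s);r=r0+(r1-r0)*s
    p=[r*np.cos(a),r*np.sin(a),p0[2]+.06]
    t,d=rel(p0,R0,p,ori(90,-21.3+(thd+21.3)*s)); D.append(d.round(3).tolist());TT.append([0,float(t[1].round()),0])
print(TT,D)
E
```

```text
(np.float64(-196.90149543107566), np.float64(101.14265258871066))
[[0, 1.0, 0], [0, 2.0, 0], [0, 2.0, 0], [0, 3.0, 0], [0, 4.0, 0], [0, 5.0, 0], [0, 6.0, 0], [0, 6.0, 0], [0, 7.0, 0], [0, 8.0, 0]] [[0.052, -0.06, -0.005], [0.103, -0.06, -0.014], [0.153, -0.06, -0.027], [0.202, -0.06, -0.043], [0.249, -0.06, -0.064], [0.294, -0.06, -0.088], [0.337, -0.06, -0.116], [0.377, -0.06, -0.147], [0.414, -0.06, -0.181], [0.449, -0.06, -0.217]]
```

arm_command(turn=[[0,0,0],[0,0,0],[0,1,0],[0,2,0],[0,2,0],[0,3,0],[0,4,0],[0,5,0],[0,6,0],[0,6,0],[0,7,0],[0,8,0]], dp=[[0,-0.03,0],[0,-0.06,0],[0.052,-0.06,-0.005],[0.103,-0.06,-0.014],[0.153,-0.06,-0.027],[0.202,-0.06,-0.043],[0.249,-0.06,-0.064],[0.294,-0.06,-0.088],[0.337,-0.06,-0.116],[0.377,-0.06,-0.147],[0.414,-0.06,-0.181],[0.449,-0.06,-0.217]], jaw=[1,1,1,1,1,1,1,1,1,1,1,1], newtons=20)

```text
time: 1.6
position: [0.5761, 0.2387, 0.2909]
orientation: [-90.0, 0.0, -29.3]
contact_force: [1.3, -0.0, -0.2]
opening: -0.001
```

```bash
python3 - <<'E'
from plan import *
s=read_state();print(s['time'],s['joint_positions'].round(1),s['opening'],s['contact_force'].round(2))
p0,R0=cur();print(p0,s['orientation'])
tgt=T(-.09,.17,.29)
a0=np.degrees(np.arctan2(p0[1],p0[0]));a1=np.degrees(np.arctan2(tgt[1],tgt[0]))
r0=np.hypot(*p0[:2]);r1=np.hypot(*tgt[:2])
N=10
TT=[];D=[]
for i in range(1,N+1):
    s=i/N;a=np.radians(a0+(a1-a0)*s);r=r0+(r1-r0)*s
    p=[r*np.cos(a),r*np.sin(a),p0[2]]
    t,d=rel(p0,R0,p,ori(90,-29+(thd+29)*s)); D.append(d.round(3).tolist());TT.append([0,float(t[1].round()),0])
print(TT,D)
E
```

```text
1.6 [ 19.7  22.4  91.    0.   66.6 -40.9] -0.0009003039795136422 [ 1.34 -0.01 -0.23]
[0.57611297 0.23871493 0.2909313 ] [-9.00217767e+01  1.96905117e-02 -2.93367675e+01]
[[0, 0.0, 0], [0, 1.0, 0], [0, 2.0, 0], [0, 3.0, 0], [0, 4.0, 0], [0, 5.0, 0], [0, 6.0, 0], [0, 6.0, 0], [0, 7.0, 0], [0, 8.0, 0]] [[0.036, 0.0, -0.034], [0.069, 0.0, -0.071], [0.099, 0.0, -0.111], [0.126, 0.0, -0.152], [0.149, 0.0, -0.196], [0.168, 0.0, -0.24], [0.184, 0.0, -0.287], [0.196, 0.0, -0.334], [0.204, 0.0, -0.381], [0.208, 0.0, -0.429]]
```

arm_command(turn=[[0,0,0],[0,1,0],[0,2,0],[0,3,0],[0,4,0],[0,5,0],[0,6,0],[0,6,0],[0,7,0],[0,8,0],[0,8,0]], dp=[[0.036,0,-0.034],[0.069,0,-0.071],[0.099,0,-0.111],[0.126,0,-0.152],[0.149,0,-0.196],[0.168,0,-0.24],[0.184,0,-0.287],[0.196,0,-0.334],[0.204,0,-0.381],[0.208,0,-0.429],[0.208,0,-0.429]], jaw=[1,1,1,1,1,1,1,1,1,1,1])

```text
time: 2.98
position: [0.5456, -0.2382, 0.291]
orientation: [-90.0, 0.0, -37.5]
contact_force: [0.5, 0.3, -0.0]
opening: -0.003
```

```bash
python3 - <<'E'
from plan import *
s=read_state();print(s['time'],s['joint_positions'].round(2),s['contact_force'].round(2),s['position'],s['orientation'])
p0,R0=cur()
print((R.T@(p0[:2]-o)).round(4))
# next: tilt to d=50 in place
print(rel(p0,R0,p0,ori(50)))
# fit planar kinematics from 3 poses
from scipy.optimize import least_squares
E
```

```text
2.975 [-2.649e+01  2.001e+01  9.473e+01 -4.000e-02  6.529e+01 -7.896e+01] [ 0.48  0.33 -0.01] [ 0.54556946 -0.23824851  0.29101888] [-9.00392836e+01  2.79687360e-02 -3.75086239e+01]
[-0.0909  0.168 ]
(array([  0.1,  -0.2, -40. ]), array([0., 0., 0.]))
```

arm_command(turn=[[0,0,-10],[0,0,-20],[0,0,-30],[0,0,-40],[0,0,-40]], dp=[[0,0,0],[0,0,0],[0,0,0],[0,0,0],[0,0,0]], jaw=[1,1,1,1,1])

```text
time: 3.6
position: [0.5448, -0.2448, 0.2929]
orientation: [-91.3, -38.2, -37.5]
contact_force: [0.8, -1.3, 0.7]
opening: -0.001
```

```bash
python3 - <<'E'
from plan import *
s=read_state();print(s['time'],s['joint_positions'].round(2),s['contact_force'].round(2),s['position'],s['orientation'])
p0,R0=cur()
print((R.T@(p0[:2]-o)).round(4), (ori(50).inv()*R0).as_rotvec(degrees=True))
for P in [(-.093,.16,.10),(-.093,.14,.049),(-.093,.05,.049)]: print(rel(p0,R0,T(*P),ori(50)))
# kinematics fit: poses (q2,q3,q5, r, z)
from scipy.optimize import least_squares
J=[([27.55,91.49,61.02],[.236,.6052,.2306]),([22.4,91,66.6],[.5761,.2387,.2909]),([20.01,94.73,65.29],[.5456,-.2382,.291]),(s['joint_positions'][[1,2,4]],p0)]
def f(v,full=False):
    h,a2,a3,t,off,b=v;e=[]
    for q,p in J:
        q=np.radians(q); r=np.sqrt(p[0]**2+p[1]**2-off**2)
        e+=[b+a2*np.sin(q[0])+a3*np.sin(q[0]+q[1])+t*np.sin(q.sum())-r,h+a2*np.cos(q[0])+a3*np.cos(q[0]+q[1])+t*np.cos(q.sum())-p[2]]
    return np.array(e)
r=least_squares(f,[.3,.4,.4,.25,.03,0]);print(r.x,r.fun)
E
```

```text
3.6 [-19.48   7.12 125.44 -48.92  16.47 -27.84] [ 0.81 -1.28  0.69] [ 0.54478276 -0.24483962  0.29293866] [-91.34834067 -38.17764433 -37.51949197]
[-0.0875  0.1623] [-1.46650298  0.12414856  1.82399049]
(array([ 1.5, -0.1, -1.8]), array([-0.1235,  0.1483,  0.0012]))
(array([ 1.5, -0.1, -1.8]), array([-0.155 ,  0.1889, -0.0179]))
(array([ 1.5, -0.1, -1.8]), array([-0.1548,  0.1912, -0.1078]))
[ 0.21983317  0.68394119  0.37005387  0.41533668  0.38180046 -0.11149226] [ 0.00240288  0.00065254 -0.00429287 -0.00103451  0.00163409  0.00128219
  0.00025591 -0.00090022]<stdin>:12: RuntimeWarning: invalid value encountered in sqrt
```

```bash
python3 - <<'E'
from plan import *
p0=np.array([.5456,-.2382,.291]);R0=ori(50,-37.5)
for P in [(-.096,.17,.291),(-.096,.17,.20),(-.096,.17,.12)]: print(rel(p0,R0,T(*P),ori(67)))
E
```

```text
(array([ 0.1, -0.1, 17. ]), array([-0.0039, -0.0033,  0.0019]))
(array([ 0.1, -0.1, 17. ]), array([-0.0624,  0.0664,  0.0019]))
(array([ 0.1, -0.1, 17. ]), array([-0.1138,  0.1277,  0.0019]))
```

arm_command(turn=[[0,0,8],[0,0,17],[0,0,17],[0,0,17],[0,0,17],[0,0,17]], dp=[[-0.002,-0.002,0.001],[-0.004,-0.003,0.002],[-0.033,0.031,0.002],[-0.062,0.066,0.002],[-0.088,0.097,0.002],[-0.114,0.128,0.002]], jaw=[1,1,1,1,1,1])

```text
time: 4.35
position: [0.5357, -0.2395, 0.1205]
orientation: [-91.1, -21.1, -38.0]
contact_force: [0.7, -1.1, -0.8]
opening: 0.004
```

```bash
cat > kin.py <<'E'
from plan import *
from scipy.optimize import least_squares
def fk(q,v):
    h,a2,a3,t,off,b,e=v[:7]
    q=list(q)
    R=Ro.from_euler('z',q[0],degrees=True); p=R.apply([b,off,h])
    R=R*Ro.from_euler('y',q[1],degrees=True); p=p+R.apply([0,0,a2])
    R=R*Ro.from_euler('y',q[2],degrees=True); p=p+R.apply([e,0,a3])
    R=R*Ro.from_euler('z',q[3],degrees=True)*Ro.from_euler('y',q[4],degrees=True)
    p=p+R.apply([0,0,t]); R=R*Ro.from_euler('z',q[5],degrees=True)
    return p,R
E
python3 - <<'E'
from kin import *
s=read_state();print(s['time'],s['joint_positions'].round(2),s['contact_force'].round(2),s['position'].round(4),s['orientation'].round(2))
J=[([66.028,27.55,91.49,0,61.02,-2.67],[.236,.6052,.2306],[-90.07,0,-21.3]),([19.7,22.4,91,0,66.6,-40.9],[.5761,.2387,.2909],[-90,0,-29.34]),([-26.49,20.01,94.73,-.04,65.29,-78.96],[.5456,-.2382,.291],[-90,0,-37.5]),([-19.48,7.12,125.44,-48.92,16.47,-27.84],[.5448,-.2448,.2929],[-91.35,-38.18,-37.52]),(s['joint_positions'],s['position'],s['orientation'])]
r=least_squares(lambda v:np.hstack([fk(q,v)[0]-p for q,p,_ in J]),[.3,.5,.4,.25,-.03,0,0]);print(r.x.round(4),(r.fun.reshape(-1,3)*1e3).round(1))
for sg in (1,):
  for q,p,ot in J:
    Rr=fk(q,r.x)[1].inv()*Ro.from_euler('xyz',ot,degrees=True); print(Rr.as_matrix().round(2).tolist())
E
```

```text
4.35 [-22.97  24.62 122.96 -27.96  13.87 -48.64] [ 0.66 -1.09 -0.82] [ 0.5357 -0.2395  0.1205] [-91.14 -21.06 -37.99]
[3.176e-01 5.973e-01 4.448e-01 3.718e-01 3.040e-02 2.000e-04 3.300e-02] [[-0.1  0.1 -0. ]
 [ 0.1 -0.1  0.1]
 [-0.1 -0.  -0.1]
 [ 0.   0.   0. ]
 [ 0.   0.1 -0. ]]
[[-0.0, 0.0, -1.0], [-1.0, -0.0, 0.0], [-0.0, 1.0, 0.0]]
[[-0.0, -0.0, -1.0], [-1.0, 0.0, 0.0], [0.0, 1.0, -0.0]]
[[-0.0, -0.0, -1.0], [-1.0, -0.0, 0.0], [-0.0, 1.0, -0.0]]
[[-0.0, 0.0, -1.0], [-1.0, 0.0, 0.0], [0.0, 1.0, 0.0]]
[[0.0, -0.0, -1.0], [-1.0, 0.0, -0.0], [0.0, 1.0, -0.0]]
```

```bash
cat >> kin.py <<'E'
V=np.array([.3176,.5973,.4448,.3718,.0304,.0002,.033])
M=Ro.from_matrix([[0,0,-1],[-1,0,0],[0,1,0]])
lo=np.array([-157.49,-46.99,13.45,-89.5,5.16,-167.48]);hi=np.array([157.49,117.5,153.17,269.5,153.95,167.48])
def ik(p,Rt,seed):
    def f(q):
        a,b=fk(q,V); return np.hstack([(a-p)*10,((b*M).inv()*Rt).as_rotvec()])
    r=least_squares(f,np.clip(seed,lo+.5,hi-.5),bounds=(lo+.2,hi-.2)); return r.x,np.abs(r.fun).max()
def off(d,s=25):
    d=np.radians(d); n=np.array([np.sin(d),np.cos(d)]);f=np.array([np.cos(d),-np.sin(d)]); return -18.5e-3*n+s*1e-3*f
E
python3 - <<'E'
from kin import *
q0=read_state()['joint_positions']
for d in (60,65,70,75):
  for dy in (0,8,-8,-16):
    q=q0
    for a in (0,.25,.5,.75,.95,1.1):
        B=np.array([.085-.175*np.cos(a),.075+.175*np.sin(a)])+off(d)
        q,e=ik(T(B[0],.05,B[1]),ori(d,thd+dy),q); 
        if a in(0,.5,1.1):print(d,dy,a,B.round(3),q.round(0),round(e,4))
E
```

```text
60 0 0 [-0.094  0.044] [-35.  33. 127. -89.   5.   2.] 0.1608
60 0 0.5 [-0.072  0.128] [-35.  24. 128. -89.   5.   2.] 0.0712
60 0 1.1 [0.002 0.2  ] [-38.  21. 117.   2.  12. -93.] 0.0
60 8 0 [-0.094  0.044] [ -41.   32.  126.   67.    5. -167.] 0.1767
60 8 0.5 [-0.072  0.128] [ -41.   24.  127.   67.    5. -167.] 0.0476
60 8 1.1 [0.002 0.2  ] [ -41.   21.  117.   26.   14. -125.] 0.0
60 -8 0 [-0.094  0.044] [-34.  33. 127. -89.   6.  10.] 0.1536
60 -8 0.5 [-0.072  0.128] [-35.  24. 128. -89.   5.   9.] 0.0264
60 -8 1.1 [0.002 0.2  ] [-35.  21. 117. -23.  13. -59.] 0.0
60 -16 0 [-0.094  0.044] [-31.  33. 127. -89.  11.  21.] 0.1259
60 -16 0.5 [-0.072  0.128] [-31.  25. 128. -89.  11.  19.] 0.0085
60 -16 1.1 [0.002 0.2  ] [-32.  22. 116. -37.  17. -36.] 0.0
65 0 0 [-0.096  0.045] [-35.  33. 127. -89.   5.   2.] 0.0774
65 0 0.5 [-0.075  0.128] [-38.  24. 126.   4.   6. -95.] 0.0
65 0 1.1 [-0.001  0.2  ] [-38.  21. 113.   1.  20. -92.] 0.0
65 8 0 [-0.096  0.045] [ -41.   32.  126.   66.    5. -167.] 0.0933
65 8 0.5 [-0.075  0.128] [ -41.   24.  126.   39.    8. -140.] 0.0
65 8 1.1 [-0.0
[... 1231 characters left out ...]
.   9. -92.] 0.0
75 0 0.5 [-0.08  0.13] [-38.  24. 118.   1.  23. -91.] 0.0
75 0 1.1 [-0.006  0.202] [-38.  24. 105.   0.  36. -91.] 0.0
75 8 0 [-0.101  0.046] [ -40.   32.  123.   16.   10. -116.] 0.0
75 8 0.5 [-0.08  0.13] [ -40.   24.  118.    7.   23. -106.] 0.0
75 8 1.1 [-0.006  0.202] [ -39.   24.  105.    4.   37. -103.] 0.0
75 -8 0 [-0.101  0.046] [-37.  32. 123. -13.  10. -69.] 0.0
75 -8 0.5 [-0.08  0.13] [-37.  25. 118.  -6.  23. -76.] 0.0
75 -8 1.1 [-0.006  0.202] [-37.  24. 105.  -4.  37. -79.] 0.0
75 -16 0 [-0.101  0.046] [-35.  32. 123. -24.  12. -49.] 0.0
75 -16 0.5 [-0.08  0.13] [-35.  25. 117. -11.  24. -62.] 0.0
75 -16 1.1 [-0.006  0.202] [-35.  24. 104.  -8.  38. -67.] 0.0
```

```bash
cat >> kin.py <<'E'
def rows(c,W,seed=None):
    # c=(x,y,z,d) commanded ; W list
    p0,R0=T(*c[:3]),ori(c[3]); q=read_state()['joint_positions']; TT=[];D=[]
    for w in W:
        t,d=rel(p0,R0,T(*w[:3]),ori(w[3])); TT.append(t.round(1).tolist());D.append(d.round(3).tolist())
        q2,e=ik(T(*w[:3]),ori(w[3]),q); print(np.round(w,3),q2.round(0),round(e,3),'dq',np.abs(q2-q).max().round(0)); q=q2
    print(TT);print(D)
E
python3 - <<'E'
from kin import *
rows((-.096,.17,.12,67),[(-.104,.165,.12,71),(-.110,.165,.12,75),(-.110,.165,.08,75),(-.110,.165,.046,75),(-.110,.135,.046,75),(-.110,.105,.046,75),(-.110,.075,.046,75),(-.11,.05,.046,75),(-.11,.05,.046,75)])
E
```

```text
[-0.104  0.165  0.12  71.   ] [-24.  24. 122. -17.  15. -61.] 0.0 dq 12.0
[-0.11   0.165  0.12  75.   ] [-24.  25. 120.  -9.  21. -69.] 0.0 dq 8.0
[-0.11   0.165  0.08  75.   ] [-24.  29. 121. -12.  16. -65.] 0.0 dq 5.0
[-1.10e-01  1.65e-01  4.60e-02  7.50e+01] [-24.  33. 122. -17.  11. -60.] 0.0 dq 5.0
[-1.10e-01  1.35e-01  4.60e-02  7.50e+01] [-28.  32. 123. -14.  10. -67.] 0.0 dq 7.0
[-1.10e-01  1.05e-01  4.60e-02  7.50e+01] [-31.  32. 124.  -9.   9. -75.] 0.0 dq 8.0
[-1.1e-01  7.5e-02  4.6e-02  7.5e+01] [-35.  32. 124.  -4.   9. -84.] 0.0 dq 9.0
[-1.1e-01  5.0e-02  4.6e-02  7.5e+01] [-38.  32. 125.   1.   9. -92.] 0.0 dq 8.0
[-1.1e-01  5.0e-02  4.6e-02  7.5e+01] [-38.  32. 125.   1.   9. -92.] 0.0 dq 0.0
[[0.0, 0.0, 4.0], [0.0, -0.0, 8.0], [0.0, -0.0, 8.0], [0.0, -0.0, 8.0], [0.0, -0.0, 8.0], [0.0, -0.0, 8.0], [0.0, -0.0, 8.0], [0.0, -0.0, 8.0], [0.0, -0.0, 8.0]]
[[-0.007, -0.003, -0.005], [-0.013, -0.006, -0.005], [-0.028, 0.031, -0.005], [-0.042, 0.063, -0.005], [-0.042, 0.063, -0.035], [-0.042, 0.063, -0.065], [-0.042, 0.063, -0.095], [-0.042, 0.063, -0.12], [-0.042, 0.063, -0.12]]
```

arm_command(turn=[[0,0,4],[0,0,8],[0,0,8],[0,0,8],[0,0,8],[0,0,8],[0,0,8],[0,0,8],[0,0,8]], dp=[[-0.007,-0.003,-0.005],[-0.013,-0.006,-0.005],[-0.028,0.031,-0.005],[-0.042,0.063,-0.005],[-0.042,0.063,-0.035],[-0.042,0.063,-0.065],[-0.042,0.063,-0.095],[-0.042,0.063,-0.12],[-0.042,0.063,-0.12]], jaw=[1,1,1,1,1,1,1,1,1])

```text
time: 5.48
position: [0.4466, -0.3259, 0.0502]
orientation: [-91.1, -13.1, -38.3]
contact_force: [-0.4, -0.1, -0.3]
opening: 0.002
```

```bash
cat > st.py <<'E'
from kin import *
s=read_state();p,Rr=cur()
print(s['time'],s['joint_positions'].round(1),'F',s['contact_force'].round(2),'tester',(R.T@(p[:2]-o)).round(4),p[2].round(4),s['orientation'].round(1))
E
python3 st.py; python3 - <<'E'
from kin import *
a=get_image('scene');b=get_image('top')
cv2.imwrite('pics/s1.png',cv2.resize(a[140:340,160:400],None,fx=3,fy=3));cv2.imwrite('pics/t1.png',b)
c=(-.11,.05,.046,75)
W=[]
for k,(a,d) in enumerate([(0,75),(0,75),(.1,74),(.2,72),(.3,71),(.4,69),(.5,68),(.6,66),(.7,65),(.8,64),(.9,63),(1.0,62)]):
    B=np.array([.085-.175*np.cos(a),.075+.175*np.sin(a)])+off(d)
    if k==0: B[0]-=.004
    W.append((B[0]+.001,.05,B[1],d))
rows(c,W)
E
```

```text
5.475 [-38.5  31.1 123.7  -5.1  12.2 -85.2] F [-0.44 -0.07 -0.3 ] tester [-0.1165  0.0383] 0.0502 [-91.1 -13.1 -38.3]
[-1.04e-01  5.00e-02  4.60e-02  7.50e+01] [-38.  32. 124.   1.   9. -92.] 0.0 dq 7.0
[-1.0e-01  5.0e-02  4.6e-02  7.5e+01] [-38.  32. 123.   1.  10. -92.] 0.0 dq 1.0
[-9.9e-02  5.0e-02  6.3e-02  7.4e+01] [-38.  30. 124.   1.  10. -92.] 0.0 dq 2.0
[-9.5e-02  5.0e-02  8.0e-02  7.2e+01] [-38.  28. 124.   2.   9. -92.] 0.0 dq 2.0
[-9.1e-02  5.0e-02  9.7e-02  7.1e+01] [-38.  27. 124.   2.  10. -92.] 0.0 dq 2.0
[-8.30e-02  5.00e-02  1.13e-01  6.90e+01] [-38.  25. 124.   2.  10. -93.] 0.0 dq 2.0
[-7.50e-02  5.00e-02  1.29e-01  6.80e+01] [-38.  24. 123.   2.  11. -93.] 0.0 dq 1.0
[-6.50e-02  5.00e-02  1.43e-01  6.60e+01] [-38.  23. 123.   2.  10. -93.] 0.0 dq 1.0
[-5.40e-02  5.00e-02  1.57e-01  6.50e+01] [-38.  22. 122.   2.  11. -93.] 0.0 dq 1.0
[-4.2e-02  5.0e-02  1.7e-01  6.4e+01] [-38.  21. 121.   2.  12. -93.] 0.0 dq 1.0
[-2.80e-02  5.00e-02  1.81e-01  6.30e+01] [-38.  21. 119.   2.  13. -92.] 0.0 dq 1.0
[-1.30e-02  5.00e-02  1.91e-01  6.20e+01] [-38.  21. 118.   2.  13. -92.] 0.0 dq 1.0
[[0.0, 0.0, 0.0], [0.0, 0.0, 0.0], [0.0, -0.0, -1.0], [0.0, 0.0, -3.0], [-0.0, 0.0, -4.0], [0.0, 0.0, -6.0], [0.0, -0.0, -7.0], [-0.0, -0.0, -9.0], [0.0, -0.0, -10.0], [-0.0, -0.0, -11.0], [-0.0, -0.0, -12.0], [0.0, 0.0, -13.0]]
[[0.005, 0.001, 0.0], [0.009, 0.002, -0.0], [0.015, -0.014, 0.0], [0.023, -0.029, 0.0], [0.032, -0.044, 0.0], [0.043, -0.058, 0.0], [0.055, -0.071, 0.0], [0.068, -0.082, 0.0], [0.083, -0.093, 0.0], [0.098, -0.102, 0.0], [0.114, -0.11, 0.0], [0.131, -0.116, 0.0]]
```

View pics/s1.png

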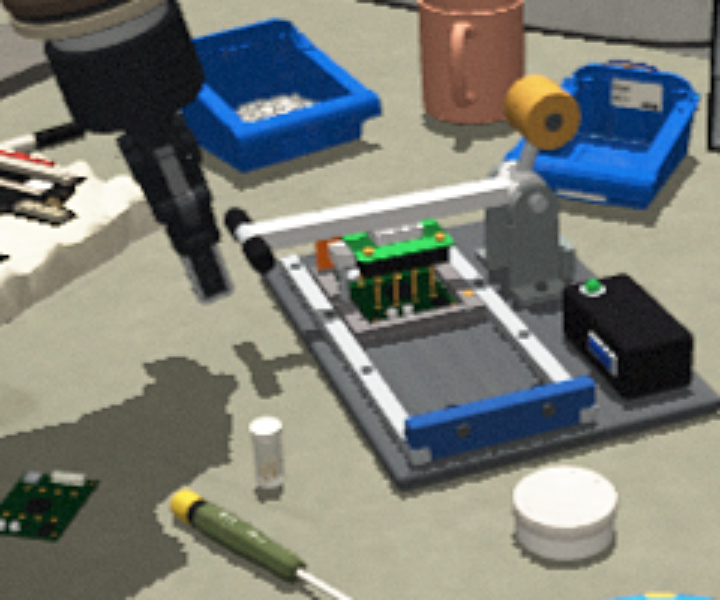

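```bash
cat >> kin.py <<'E'
def rowsm(W):
    p0,R0=cur(); q=read_state()['joint_positions']; TT=[];D=[]
    for w in W:
        t,d=rel(p0,R0,T(*w[:3]),ori(w[3])); TT.append(t.round(1).tolist());D.append(d.round(3).tolist())
        q2,e=ik(T(*w[:3]),ori(w[3]),q); print(np.round(w,3),q2.round(0),round(e,3),'dq',np.abs(q2-q).max().round(0)); q=q2
    print(TT);print(D)
E
python3 - <<'E'
from kin import *
rowsm([(-.11,.05,.046,75)])
E
```

```text
[-1.1e-01  5.0e-02  4.6e-02  7.5e+01] [-38.  32. 125.   1.   9. -92.] 0.0 dq 7.0
[[1.4, -0.8, -1.9]]
[[0.005, 0.005, 0.011]]
```

arm_command(turn=[[1.4,-0.8,-1.9],[1.4,-0.8,-1.9],[1.4,-0.8,-1.9]], dp=[[0.005,0.005,0.011],[0.005,0.005,0.011],[0.005,0.005,0.011]], jaw=[1,1,1])

```text
time: 5.95
position: [0.4588, -0.32, 0.0463]
orientation: [-90.0, -14.9, -37.3]
contact_force: [0.3, 0.8, 0.3]
opening: 0.002
```

```bash
python3 st.py
```

```text
5.95 [-38.2  31.7 124.6   1.7   8.8 -92.5] F [0.33 0.85 0.34] tester [-0.1104  0.0504] 0.0463 [-90.  -14.9 -37.3]
```

arm_command(turn=[[0,0,0],[0,0,0],[0,0,0],[0,0,-1],[0,0,-1],[0,0,-2],[0,0,-3],[0,0,-3.5],[0,0,-4]], dp=[[0.005,0.001,0],[0.009,0.002,0],[0.012,-0.006,0],[0.015,-0.014,0],[0.019,-0.021,0],[0.023,-0.029,0],[0.027,-0.036,0],[0.032,-0.044,0],[0.032,-0.044,0]], jaw=[1,1,1,1,1,1,1,1,1])

```text
time: 7.08
position: [0.4725, -0.3312, 0.0972]
orientation: [-90.0, -18.8, -37.3]
contact_force: [-10.6, 7.8, 3.0]
opening: 0.002
```

```bash
python3 st.py; python3 - <<'E'
from kin import *
a=get_image('scene')
cv2.imwrite('pics/s2.png',cv2.resize(a[120:320,160:400],None,fx=3,fy=3))
W=[]
for a,d in [(.35,70),(.4,69),(.45,68),(.5,68),(.55,67),(.6,66),(.65,65.5),(.7,65),(.75,64.5),(.8,64),(.85,63.5),(.9,63)]:
    B=np.array([.085-.175*np.cos(a),.075+.175*np.sin(a)])+off(d)
    W.append((B[0]+.001,.05,B[1],d))
rowsm(W)
E
```

```text
7.075 [-38.3  26.4 124.1   1.8  10.7 -92.7] F [-10.58   7.84   2.95] tester [-0.0927  0.0498] 0.0972 [-90.  -18.8 -37.3]
[-8.70e-02  5.00e-02  1.05e-01  7.00e+01] [-38.  26. 124.   2.  10. -93.] 0.0 dq 1.0
[-8.30e-02  5.00e-02  1.13e-01  6.90e+01] [-38.  25. 124.   2.  10. -93.] 0.0 dq 1.0
[-7.90e-02  5.00e-02  1.21e-01  6.80e+01] [-38.  24. 124.   2.  10. -93.] 0.0 dq 1.0
[-7.50e-02  5.00e-02  1.29e-01  6.80e+01] [-38.  24. 123.   2.  11. -93.] 0.0 dq 1.0
[-7.00e-02  5.00e-02  1.36e-01  6.70e+01] [-38.  23. 123.   2.  11. -93.] 0.0 dq 1.0
[-6.50e-02  5.00e-02  1.43e-01  6.60e+01] [-38.  23. 123.   2.  10. -93.] 0.0 dq 1.0
[-6.00e-02  5.00e-02  1.50e-01  6.55e+01] [-38.  22. 123.   2.  11. -93.] 0.0 dq 1.0
[-5.40e-02  5.00e-02  1.57e-01  6.50e+01] [-38.  22. 122.   2.  11. -93.] 0.0 dq 1.0
[-4.80e-02  5.00e-02  1.64e-01  6.45e+01] [-38.  21. 121.   2.  12. -93.] 0.0 dq 1.0
[-4.2e-02  5.0e-02  1.7e-01  6.4e+01] [-38.  21. 121.   2.  12. -93.] 0.0 dq 1.0
[-3.50e-02  5.00e-02  1.76e-01  6.35e+01] [-38.  21. 120.   2.  12. -93.] 0.0 dq 1.0
[-2.80e-02  5.00e-02  1.81e-01  6.30e+01] [-38.  21. 119.   2.  13. -92.] 0.0 dq 1.0
[[-0.0, -0.0, -1.2], [-0.0, -0.0, -2.2], [-0.0, -0.0, -3.2], [-0.0, -0.0, -3.2], [-0.0, -0.0, -4.2], [-0.0, -0.0, -5.2], [-0.0, -0.0, -5.7], [-0.0, -0.0, -6.2], [-0.0, -0.0, -6.7], [-0.0, -0.0, -7.2], [-0.0, -0.0, -7.7], [-0.0, -0.0, -8.2]]
[[0.008, -0.006, 0.0], [0.014, -0.012, 0.0], [0.02, -0.018, 0.0], [0.027, -0.024, 0.0], [0.034, -0.03, 0.0], [0.041, -0.035, 0.0], [0.048, -0.04, 0.0], [0.056, -0.044, 0.0], [0.064, -0.049, 0.0], [0.072, -0.052, 0.0], [0.08, -0.056, 0.0], [0.089, -0.059, 0.0]]
```

View pics/s2.png

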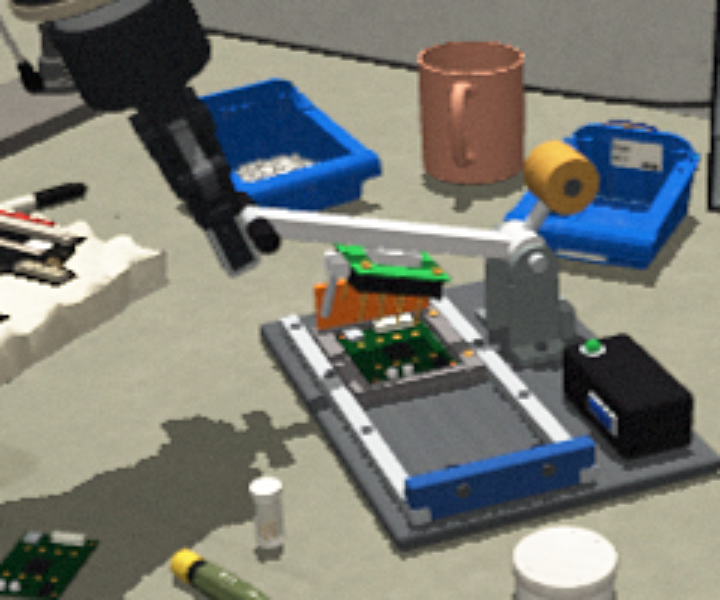

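arm_command(turn=[[0,0,-1],[0,0,-2],[0,0,-3],[0,0,-3.5],[0,0,-4],[0,0,-5],[0,0,-5.5],[0,0,-6],[0,0,-6.5],[0,0,-7],[0,0,-7.5],[0,0,-8]], dp=[[0.006,-0.007,0],[0.012,-0.013,0],[0.018,-0.019,0],[0.025,-0.025,0],[0.032,-0.031,0],[0.039,-0.036,0],[0.046,-0.041,0],[0.054,-0.045,0],[0.062,-0.05,0],[0.07,-0.053,0],[0.078,-0.057,0],[0.087,-0.06,0]], jaw=[1,1,1,1,1,1,1,1,1,1,1,1])

```text
time: 8.62
position: [0.5243, -0.3708, 0.1826]
orientation: [-90.0, -27.0, -37.4]
contact_force: [1.0, 0.0, -0.1]
opening: 0.001
```

```bash
python3 st.py; python3 - <<'E'
from kin import *
a=get_image('scene')
cv2.imwrite('pics/s3.png',cv2.resize(a[80:320,160:400],None,fx=2.5,fy=2.5))
W=[]
for a,d in [(.95,63),(1.0,62),(1.05,62),(1.1,62),(1.15,61),(1.2,60)]:
    B=np.array([.085-.175*np.cos(a),.075+.175*np.sin(a)])+off(d)
    W.append((B[0]-.001,.05,B[1],d))
rowsm(W)
E
```

```text
8.625 [-38.2  20.8 119.3   2.   12.9 -92.7] F [ 0.98  0.02 -0.06] tester [-0.0274  0.0497] 0.1826 [-90.  -27.  -37.4]
[-2.30e-02  5.00e-02  1.87e-01  6.30e+01] [-38.  21. 118.   2.  14. -92.] 0.0 dq 1.0
[-1.50e-02  5.00e-02  1.91e-01  6.20e+01] [-38.  21. 118.   2.  13. -92.] 0.0 dq 1.0
[-8.00e-03  5.00e-02  1.96e-01  6.20e+01] [-38.  21. 117.   2.  14. -92.] 0.0 dq 1.0
[0.0e+00 5.0e-02 2.0e-01 6.2e+01] [-38.  21. 116.   1.  15. -92.] 0.0 dq 1.0
[8.00e-03 5.00e-02 2.04e-01 6.10e+01] [-38.  21. 115.   2.  14. -92.] 0.0 dq 1.0
[1.70e-02 5.00e-02 2.07e-01 6.00e+01] [-38.  21. 115.   2.  14. -92.] 0.0 dq 1.0
[[-0.0, -0.0, 0.1], [-0.0, -0.0, -0.9], [-0.0, -0.0, -0.9], [-0.0, -0.0, -0.9], [-0.0, -0.0, -1.9], [-0.0, -0.0, -2.9]]
[[0.004, -0.001, 0.0], [0.014, -0.002, 0.0], [0.022, -0.003, 0.0], [0.031, -0.003, 0.0], [0.04, -0.002, 0.0], [0.049, -0.001, 0.0]]
```

View pics/s3.png

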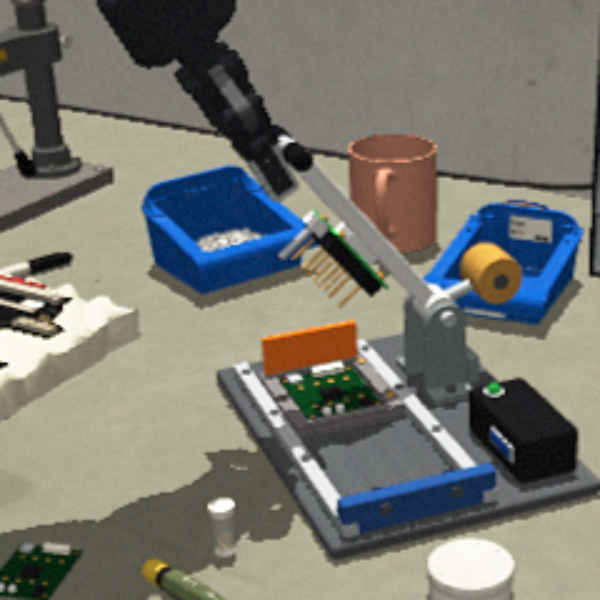

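The arm is near balance with the bar at (292,152) in the crop and almost no contact force. I'll push a little further to about 1.15 rad, then hold.

arm_command(turn=[[0,0,0],[0,0,-1],[0,0,-1],[0,0,-1],[0,0,-1],[0,0,-1],[0,0,-1]], dp=[[0.006,-0.001,0],[0.014,-0.002,0],[0.022,-0.003,0],[0.031,-0.003,0],[0.036,-0.003,0],[0.036,-0.003,0],[0.036,-0.003,0]], jaw=[1,1,1,1,1,1,1])

```text
time: 9.55
position: [0.5481, -0.3889, 0.2009]
orientation: [-90.0, -27.9, -37.4]
contact_force: [-0.3, -0.0, -0.0]
opening: -0.0
```

```bash
python3 st.py; python3 - <<'E'
from kin import *
a=get_image('scene')
cv2.imwrite('pics/s4.png',cv2.resize(a[80:320,160:400],None,fx=2.5,fy=2.5))
E
```

```text
9.55 [-38.2  21.1 115.5   1.6  15.5 -92.3] F [-0.3  -0.02 -0.  ] tester [0.0025 0.0497] 0.2009 [-90.  -27.9 -37.4]
```

View pics/s4.png

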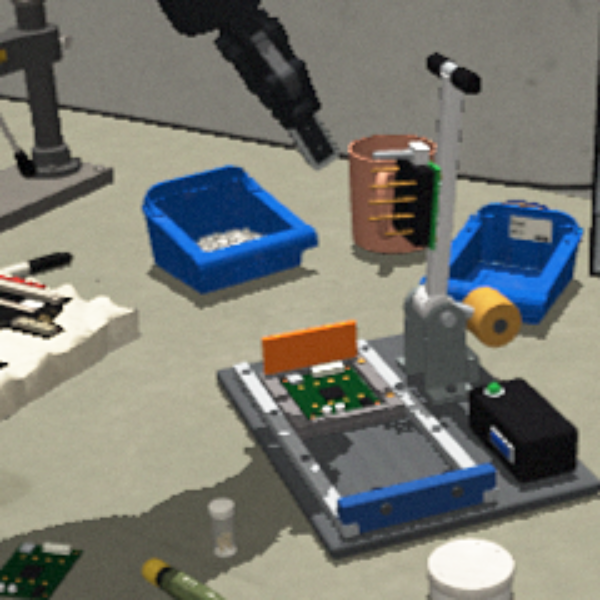

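```bash
python3 - <<'E'
from kin import *
rowsm([(-.03,.05,.205,66),(-.045,.08,.20,70),(-.03,.115,.19,72),(-.015,.14,.17,72),(-.005,.145,.12,72),(-.005,.145,.07,72),(-.005,.145,.034,72),(-.005,.145,.034,72)])
E
```

```text
[-3.00e-02  5.00e-02  2.05e-01  6.60e+01] [-38.  19. 116.   1.  21. -92.] 0.0 dq 6.0
[-4.5e-02  8.0e-02  2.0e-01  7.0e+01] [-35.  20. 114.  -2.  26. -86.] 0.0 dq 6.0
[-3.00e-02  1.15e-01  1.90e-01  7.20e+01] [-31.  22. 111.  -4.  29. -81.] 0.0 dq 5.0
[-1.5e-02  1.4e-01  1.7e-01  7.2e+01] [-29.  25. 109.  -6.  28. -77.] 0.0 dq 4.0
[-5.00e-03  1.45e-01  1.20e-01  7.20e+01] [-28.  30. 110.  -7.  23. -75.] 0.0 dq 5.0
[-5.00e-03  1.45e-01  7.00e-02  7.20e+01] [-28.  34. 111. -10.  17. -72.] 0.0 dq 6.0
[-5.00e-03  1.45e-01  3.40e-02  7.20e+01] [-28.  38. 112. -13.  13. -69.] 0.0 dq 4.0
[-5.00e-03  1.45e-01  3.40e-02  7.20e+01] [-28.  38. 112. -13.  13. -69.] 0.0 dq 0.0
[[-0.0, -0.0, 3.9], [-0.0, -0.0, 7.9], [-0.0, -0.0, 9.9], [-0.0, -0.0, 9.9], [-0.0, -0.0, 9.9], [-0.0, -0.0, 9.9], [-0.0, -0.0, 9.9], [-0.0, -0.0, 9.9]]
[[-0.027, -0.019, 0.0], [-0.042, -0.021, 0.03], [-0.034, -0.006, 0.065], [-0.03, 0.019, 0.09], [-0.044, 0.068, 0.095], [-0.068, 0.112, 0.095], [-0.085, 0.144, 0.095], [-0.085, 0.144, 0.095]]
```

arm_command(turn=[[0,0,4],[0,0,8],[0,0,10],[0,0,10],[0,0,10],[0,0,10],[0,0,10],[0,0,10]], dp=[[-0.027,-0.019,0],[-0.042,-0.021,0.03],[-0.034,-0.006,0.065],[-0.03,0.019,0.09],[-0.044,0.068,0.095],[-0.068,0.112,0.095],[-0.085,0.144,0.095],[-0.085,0.144,0.095]], jaw=[1,1,1,1,1,1,1,1])

```text
time: 10.6
position: [0.5981, -0.3079, 0.0313]
orientation: [-90.0, -17.7, -37.3]
contact_force: [-0.1, -0.1, -0.1]
opening: 0.001
```

```bash
python3 st.py; python3 - <<'E'
from kin import *
a=get_image('scene');b=get_image('top')
cv2.imwrite('pics/s5.png',np.hstack([cv2.resize(a[80:320,160:400],None,fx=1.6,fy=1.6),cv2.resize(b[100:340,160:400],None,fx=1.6,fy=1.6)]))
rowsm([(-.003,.145,.034,72),(-.003,.125,.034,72),(-.003,.115,.034,72),(-.003,.11,.034,72)])
E
```

```text
10.6 [-28.3  38.1 112.1 -12.6  12.7 -69.1] F [-0.15 -0.15 -0.07] tester [-0.007   0.1445] 0.0313 [-90.  -17.7 -37.3]
[-3.00e-03  1.45e-01  3.40e-02  7.20e+01] [-28.  38. 112. -13.  13. -69.] 0.0 dq 0.0
[-3.00e-03  1.25e-01  3.40e-02  7.20e+01] [-30.  38. 112. -10.  12. -73.] 0.0 dq 4.0
[-3.00e-03  1.15e-01  3.40e-02  7.20e+01] [-31.  38. 113.  -9.  12. -76.] 0.0 dq 2.0
[-3.0e-03  1.1e-01  3.4e-02  7.2e+01] [-32.  38. 113.  -8.  12. -77.] 0.0 dq 1.0
[[-0.0, -0.0, -0.0], [-0.0, -0.0, -0.0], [-0.0, -0.0, -0.0], [-0.0, -0.0, -0.0]]
[[0.001, 0.001, 0.0], [0.001, 0.001, -0.02], [0.001, 0.001, -0.03], [0.001, 0.001, -0.035]]
```

View pics/s5.png

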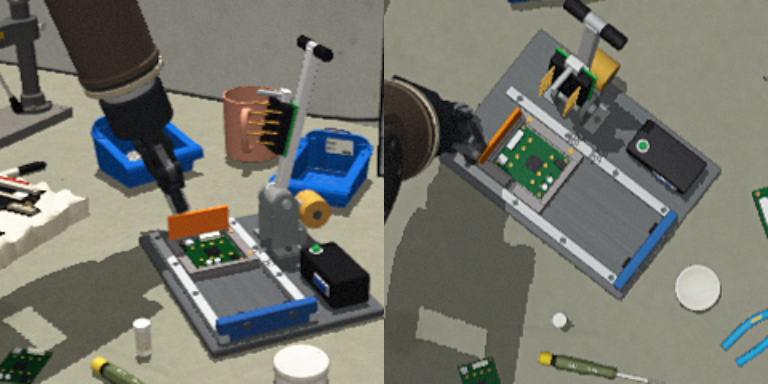

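arm_command(turn=[[0,0,0],[0,0,0],[0,0,0],[0,0,0],[0,0,0],[0,0,0],[0,0,0],[0,0,0],[0,0,0],[0,0,0]], dp=[[0.001,0,-0.012],[0.001,0,-0.022],[0.001,0,-0.026],[0.001,0,-0.03],[0.001,0,-0.034],[0.001,0,-0.038],[0.001,0,-0.042],[0.001,0,-0.048],[0.001,0,-0.054],[0.001,0,-0.06]], jaw=[1,1,1,1,1,1,1,1,1,1])

```text
time: 11.95
position: [0.5642, -0.3576, 0.0344]
orientation: [-90.0, -18.0, -37.3]
contact_force: [2.0, 3.8, 3.3]
opening: -0.005
```

```bash
python3 st.py; python3 - <<'E'
from kin import *
a=get_image('scene');b=get_image('top')
cv2.imwrite('pics/s6.png',np.hstack([cv2.resize(a[80:320,160:400],None,fx=1.6,fy=1.6),cv2.resize(b[100:340,160:400],None,fx=1.6,fy=1.6)]))
rowsm([(-.003,.03,.034,72),(-.003,.0,.034,72)])
E
```

```text
11.95 [-34.5  37.4 113.2  -4.2  11.5 -83.2] F [2.01 3.83 3.32] tester [-0.0038  0.0844] 0.0344 [-90.  -18.  -37.3]
[-3.0e-03  3.0e-02  3.4e-02  7.2e+01] [-40.  37. 113.   4.  11. -97.] 0.0 dq 14.0
[-3.0e-03  0.0e+00  3.4e-02  7.2e+01] [ -43.   37.  113.    9.   11. -105.] 0.0 dq 8.0
[[-0.0, -0.1, -0.1], [-0.0, -0.1, -0.1]]
[[0.001, 0.0, -0.054], [0.001, 0.0, -0.084]]
```

View pics/s6.png

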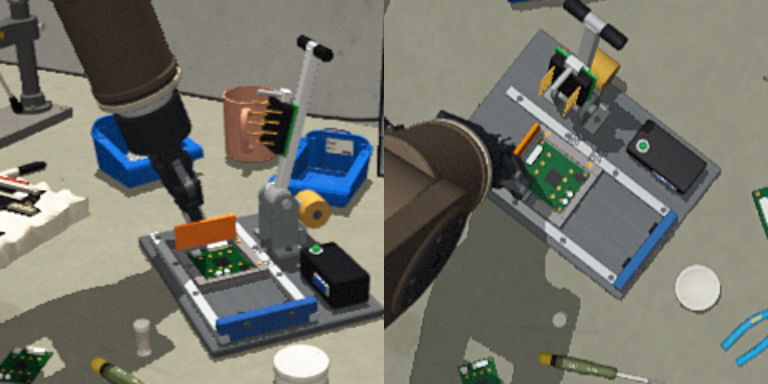

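arm_command(turn=[[0,0,0],[0,0,0],[0,0,0],[0,0,0],[0,0,0],[0,0,0],[0,0,0],[0,0,0],[0,0,0],[0,0,0]], dp=[[0,0,-0.007],[0,0,-0.014],[0,0,-0.021],[0,0,-0.028],[0,0,-0.035],[0,0,-0.042],[0,0,-0.049],[0,0,-0.056],[0,0,-0.062],[0,0,-0.067]], jaw=[1,1,1,1,1,1,1,1,1,1])

```text
time: 13.3
position: [0.5236, -0.4108, 0.0344]
orientation: [-90.0, -18.0, -37.3]
contact_force: [0.7, 1.5, -1.1]
opening: -0.003
```

```bash
python3 st.py; python3 - <<'E'
from kin import *
a=get_image('scene');b=get_image('top')
cv2.imwrite('pics/s7.png',np.hstack([cv2.resize(a[80:320,160:400],None,fx=1.6,fy=1.6),cv2.resize(b[100:340,160:400],None,fx=1.6,fy=1.6)]))
E
```

```text
13.3 [ -41.5   37.3  113.6    6.7   11.3 -100.5] F [ 0.68  1.45 -1.08] tester [-0.0038  0.0175] 0.0344 [-90.  -18.  -37.3]
```

View pics/s7.png

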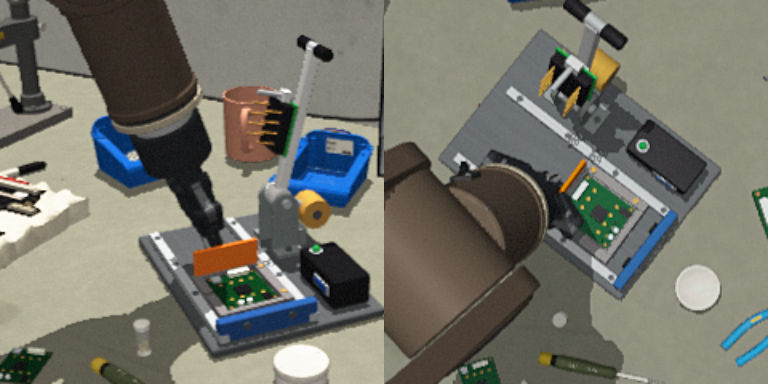

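arm_command(turn=[[0,0,0],[0,0,0],[0,0,0],[0,0,0]], dp=[[0,0,-0.004],[0,0,-0.008],[0,0,-0.011],[0,0,-0.014]], jaw=[1,1,1,1])

```text
time: 13.9
position: [0.5153, -0.4218, 0.0344]
orientation: [-90.0, -18.0, -37.3]
contact_force: [2.2, 2.1, 2.2]
opening: -0.0
```

arm_command(turn=[[0,0,0],[0,0,0]], dp=[[0,0,-0.002],[0,0,-0.004]], jaw=[1,1])

```text
time: 14.15
position: [0.513, -0.4248, 0.0345]
orientation: [-90.0, -18.0, -37.3]
contact_force: [11.7, 11.1, 2.7]
opening: 0.001
```

```bash
python3 st.py; python3 - <<'E'
from kin import *
a=get_image('scene');b=get_image('top')
cv2.imwrite('pics/s8.png',np.hstack([cv2.resize(a[220:320,220:350],None,fx=3,fy=3),cv2.resize(b[180:280,260:390],None,fx=3,fy=3)]))
E
```

```text
14.15 [ -43.3   37.3  113.5    9.5   11.5 -105. ] F [11.7  11.13  2.7 ] tester [-0.0036 -0.0001] 0.0345 [-90.  -18.  -37.3]
```

View pics/s8.png

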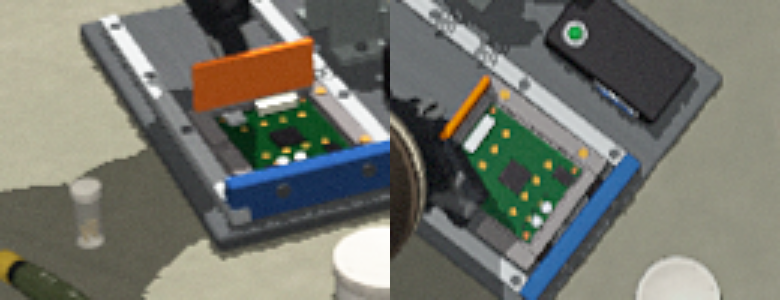

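```bash
python3 - <<'E'
from kin import *
b=get_image('top');a=get_image('scene')
b=cv2.resize(b[180:300,270:390],None,fx=5,fy=5,interpolation=cv2.INTER_CUBIC)
for P in [(-.042,-.106,.024),(.042,-.106,.024),(-.038,-.016,.054),(.038,-.016,.054),(.038,-.021,.054)]:
    u,v=proj('top',T(*P)); cv2.circle(b,(int((u-270+.5)*5),int((v-180+.5)*5)),3,(0,0,255),-1)
cv2.imwrite('pics/t9.png',b)
E
```

```text
(no output)
```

View pics/t9.png

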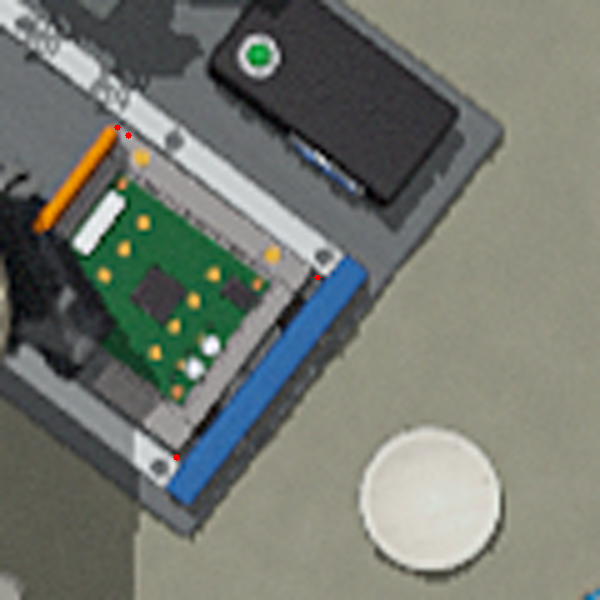

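arm_command(turn=[[0,0,0],[0,0,0]], dp=[[0,0,-0.001],[0,0,-0.001]], jaw=[1,1])

```text
time: 14.6
position: [0.5132, -0.4254, 0.0347]
orientation: [-89.9, -18.0, -37.3]
contact_force: [11.8, 10.4, 3.4]
opening: -0.003
```

```bash
python3 st.py
```

```text
14.6 [ -43.3   37.3  113.4    9.7   11.5 -105.2] F [11.75 10.45  3.39] tester [-0.0032 -0.0004] 0.0347 [-89.9 -18.  -37.3]
```

arm_command(turn=[[0,0,0],[0,0,0],[0,0,0]], dp=[[0,0,-0.001],[0,0,-0.0015],[0,0,-0.0015]], jaw=[1,1,1])

```text
time: 14.98
position: [0.5132, -0.4261, 0.0351]
orientation: [-89.9, -18.1, -37.3]
contact_force: [19.8, 18.0, 6.0]
opening: -0.0
```

```bash
python3 st.py;  python3 - <<'E'
from kin import *
b=get_image('top')
b=cv2.resize(b[180:300,270:390],None,fx=5,fy=5,interpolation=cv2.INTER_CUBIC)
cv2.imwrite('pics/t10.png',b)
E
```

```text
14.975 [ -43.4   37.3  113.4    9.9   11.5 -105.6] F [19.76 18.    6.  ] tester [-0.0027 -0.001 ] 0.0351 [-89.9 -18.1 -37.3]
```

View pics/t10.png

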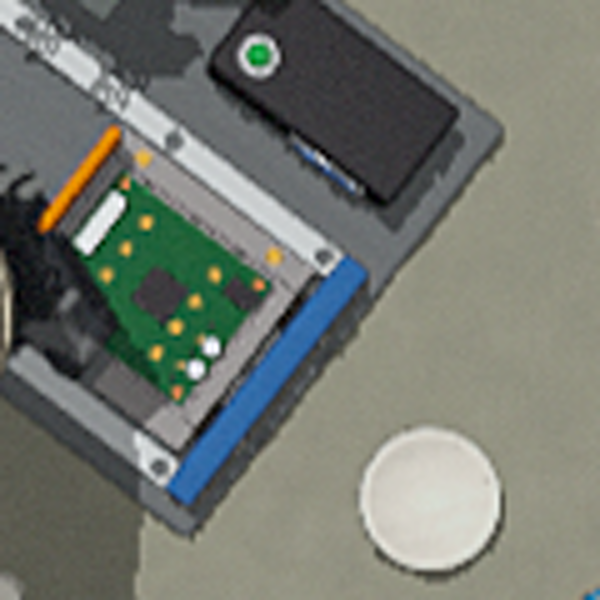

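```bash
python3 - <<'E'
from kin import *
rowsm([(-.003,.004,.035,72),(-.003,.01,.035,72),(-.003,.03,.035,72),(-.003,.045,.035,72),(-.02,.05,.08,72),(-.04,.06,.13,74),(-.06,.09,.18,76),(-.08,.13,.22,76),(-.08,.18,.24,76),(-.08,.23,.24,76),(-.08,.28,.24,76),(-.08,.28,.24,76)])
E
```

```text
[-3.0e-03  4.0e-03  3.5e-02  7.2e+01] [ -43.   37.  113.    9.   11. -104.] 0.0 dq 2.0
[-3.0e-03  1.0e-02  3.5e-02  7.2e+01] [ -42.   37.  113.    8.   11. -102.] 0.0 dq 2.0
[-3.0e-03  3.0e-02  3.5e-02  7.2e+01] [-40.  37. 113.   4.  11. -97.] 0.0 dq 5.0
[-3.0e-03  4.5e-02  3.5e-02  7.2e+01] [-39.  37. 113.   2.  11. -93.] 0.0 dq 4.0
[-2.0e-02  5.0e-02  8.0e-02  7.2e+01] [-38.  32. 115.   1.  15. -92.] 0.0 dq 5.0
[-4.0e-02  6.0e-02  1.3e-01  7.4e+01] [-37.  27. 114.  -0.  24. -89.] 0.0 dq 8.0
[-6.0e-02  9.0e-02  1.8e-01  7.6e+01] [-34.  22. 112.  -2.  32. -85.] 0.0 dq 9.0
[-0.08  0.13  0.22 76.  ] [-29.  18. 111.  -3.  37. -79.] 0.0 dq 6.0
[-0.08  0.18  0.24 76.  ] [-24.  17. 108.  -5.  41. -73.] 0.0 dq 7.0
[-0.08  0.23  0.24 76.  ] [-18.  19. 106.  -7.  42. -67.] 0.0 dq 6.0
[-0.08  0.28  0.24 76.  ] [-14.  20. 104.  -8.  43. -61.] 0.0 dq 6.0
[-0.08  0.28  0.24 76.  ] [-14.  20. 104.  -8.  43. -61.] 0.0 dq 0.0
[[-0.1, 0.1, 0.1], [-0.1, 0.1, 0.1], [-0.1, 0.1, 0.1], [-0.1, 0.1, 0.1], [-0.1, 0.1, 0.1], [-0.1, 0.1, 2.1], [-0.1, 0.1, 4.1], [-0.1, 0.1, 4.1], [-0.1, 0.1, 4.1], [-0.1, 0.1, 4.1], [-0.1, 0.1, 4.1], [-0.1, 0.1, 4.1]]
[[-0.0, 0.0, 0.005], [-0.0, 0.0, 0.011], [-0.0, 0.0, 0.031], [-0.0, 0.0, 0.046], [-0.002, -0.048, 0.051], [-0.006, -0.102, 0.061], [-0.009, -0.155, 0.091], [-0.016, -0.2, 0.131], [-0.01, -0.218, 0.181], [-0.01, -0.218, 0.231], [-0.01, -0.218, 0.281], [-0.01, -0.218, 0.281]]
```

arm_command(turn=[[0,0,0],[0,0,0],[0,0,0],[0,0,0],[0,0,0],[0,0,2],[0,0,4],[0,0,4],[0,0,4],[0,0,4],[0,0,4],[0,0,4]], dp=[[0,0,0.005],[0,0,0.011],[0,0,0.031],[0,0,0.046],[-0.002,-0.048,0.051],[-0.006,-0.102,0.061],[-0.009,-0.155,0.091],[-0.016,-0.2,0.131],[-0.01,-0.218,0.181],[-0.01,-0.218,0.231],[-0.01,-0.218,0.281],[-0.01,-0.218,0.281]], jaw=[1,1,1,1,1,1,1,1,1,1,1,1])

```text
time: 16.52
position: [0.6223, -0.1544, 0.2387]
orientation: [-89.9, -14.0, -37.2]
contact_force: [-0.2, -1.2, -0.0]
opening: 0.001
```

```bash
python3 st.py; python3 - <<'E'
from kin import *
a=get_image('scene');b=get_image('top')
cv2.imwrite('pics/s11.png',cv2.resize(a[90:340,150:410],None,fx=2.4,fy=2.4))
cv2.imwrite('pics/t11a.png',b)
b=cv2.resize(b[180:300,270:390],None,fx=5,fy=5,interpolation=cv2.INTER_CUBIC)
for P in [(-.042,-.106,.024),(.042,-.106,.024),(-.038,-.016,.054),(.038,-.016,.054)]:
    u,v=proj('top',T(*P)); cv2.circle(b,(int((u-270+.5)*5),int((v-180+.5)*5)),2,(0,0,255),-1)
cv2.imwrite('pics/t11.png',b)
E
```

```text
16.525 [-13.4  20.5 103.7  -8.1  43.2 -61. ] F [-0.19 -1.21 -0.02] tester [-0.0808  0.2812] 0.2387 [-89.9 -14.  -37.2]
```

View pics/s11.png

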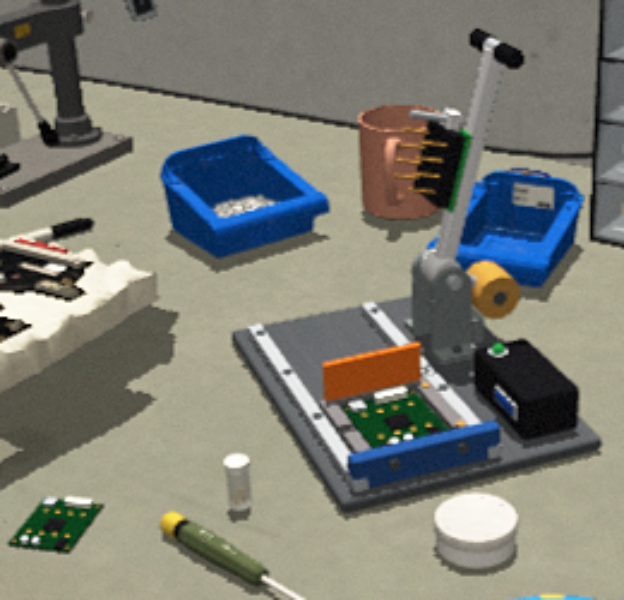

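View pics/t11.png

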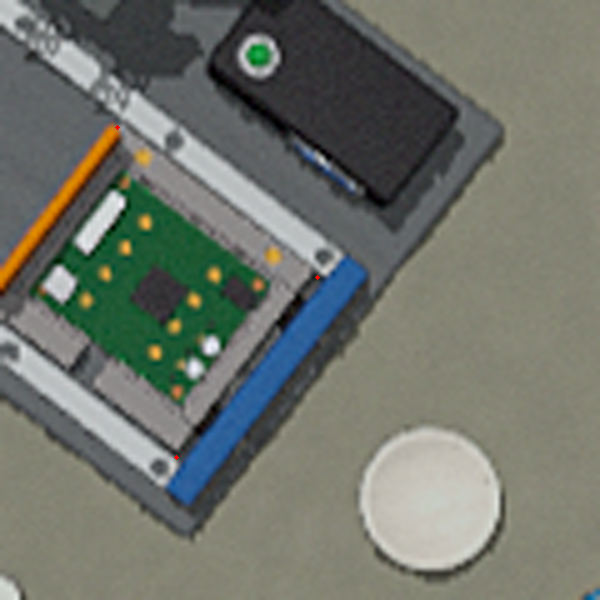

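View pics/t11a.png

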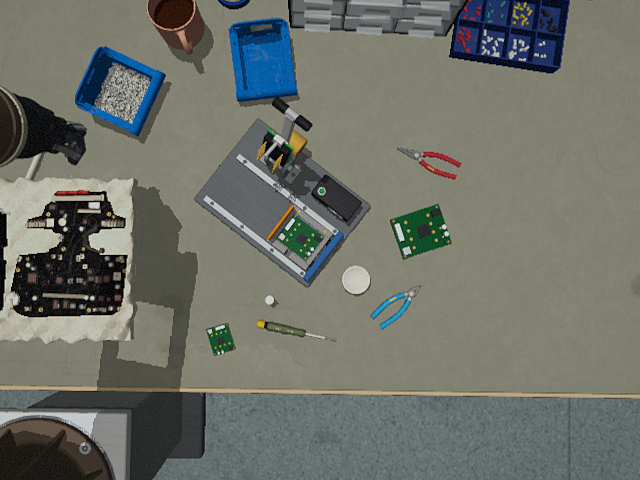

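```bash
python3 - <<'E'
from kin import *
for n in ('t11a',):
    b=cv2.imread(f'pics/{n}.png'); h=cv2.cvtColor(b,cv2.COLOR_BGR2HSV)
    m=cv2.inRange(h,(8,150,120),(18,255,255)); m[:190]=0;m[260:]=0;m[:,:255]=0;m[:,310:]=0
    ys,xs=np.nonzero(m); X=np.array([ray('top',x,y,.054)[:2] for x,y in zip(xs,ys)]); L2=(X-o)@R
    print(len(xs),'y range',np.percentile(L2[:,1],[2,10,50,90,98]),'x',L2[:,0].min(),L2[:,0].max())
    A=np.polyfit(L2[:,0],L2[:,1],1);print('slope deg',np.degrees(np.arctan(A[0])),A[1])
    # profile along lane at x = -25..25, z .024
    for x in (-.025,0,.025):
        r=[]
        for y in np.arange(-.124,-.09,.002):
            u,v=proj('top',T(x,y,.024)); c=cv2.getRectSubPix(b,(1,1),(float(u),float(v)))[0,0]; r.append((round(y*1e3),*map(int,c)))
        print(x,r)
print(proj('top',T(0,-.106,.024)))
im=b[225:290,295:350];cv2.imwrite('pics/t12.png',cv2.resize(im,None,fx=10,fy=9,interpolation=cv2.INTER_NEAREST))
E
```

```text
105 y range [-0.08697381 -0.01917677 -0.01716505 -0.0145769  -0.01394738] x -0.036996294953111186 0.03687559300357095
slope deg 5.641238760103712 -0.019491414441630158
-0.025 [(-124, 62, 61, 57), (-122, 67, 70, 68), (-120, 114, 75, 45), (-118, 155, 96, 42), (-116, 153, 95, 44), (-114, 153, 96, 44), (-112, 158, 98, 47), (-110, 134, 81, 34), (-108, 54, 37, 29), (-106, 33, 36, 41), (-104, 119, 120, 124), (-102, 142, 142, 146), (-100, 141, 143, 145), (-98, 143, 145, 149), (-96, 90, 106, 85), (-94, 64, 98, 72), (-92, 53, 96, 113)]
0 [(-124, 63, 65, 61), (-122, 53, 54, 53), (-120, 110, 67, 38), (-118, 151, 93, 41), (-116, 152, 94, 45), (-114, 153, 95, 43), (-112, 157, 99, 46), (-110, 144, 86, 38), (-108, 94, 72, 57), (-106, 53, 58, 53), (-104, 89, 91, 91), (-102, 139, 142, 144), (-100, 141, 141, 145), (-98, 139, 138, 142), (-96, 112, 115, 116), (-94, 68, 90, 59), (-92, 198, 194, 187)]
0.025 [(-124, 62, 63, 60), (-122, 69, 72, 72), (-120, 106, 78, 55), (-118, 148, 92, 41), (-116, 154, 97, 45), (-114, 154, 95, 43), (-112, 158, 99, 43), (-110, 156, 97, 45), (-108, 70, 44, 30), (-106, 27, 26, 31), (-104, 65, 63, 65), (-102, 135, 137, 139), (-100, 140, 140, 143), (-98, 138, 139, 143), (-96, 103, 101, 107), (-94, 59, 82, 43), (-92, 58, 96, 98)]
(np.float64(318.9591769595027), np.float64(252.99480703207507))
```

View pics/t12.png

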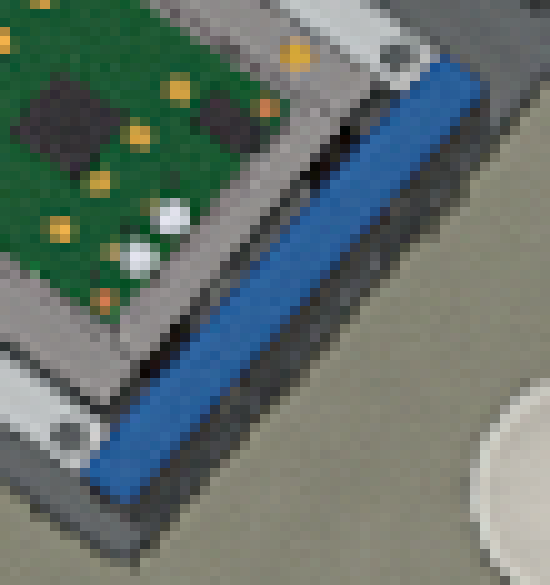

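```bash
python3 - <<'E'
from kin import *
for n,box in (('top0',(150,210,215,245)),('t11a',(200,245,262,300))):
    b=cv2.imread(f'pics/{n}.png'); h=cv2.cvtColor(b,cv2.COLOR_BGR2HSV)
    m=cv2.inRange(h,(8,150,90),(20,255,255)); k=np.zeros_like(m);k[box[0]:box[1],box[2]:box[3]]=255;m&=k
    ys,xs=np.nonzero(m); X=np.array([ray('top',x,y,.054)[:2] for x,y in zip(xs,ys)]); L2=(X-o)@R
    med=np.median(L2[:,1]); L2=L2[np.abs(L2[:,1]-med)<.008]
    A=np.polyfit(L2[:,0],L2[:,1],1);print(n,len(L2),'slope',np.degrees(np.arctan(A[0])),A[1],np.percentile(L2[:,1],[5,95]),L2[:,0].min(),L2[:,0].max())
# blue stop slope
h=cv2.cvtColor(b,cv2.COLOR_BGR2HSV);m=cv2.inRange(h,(100,150,80),(115,255,255));k=np.zeros_like(m);k[220:290,295:350]=255;m&=k
ys,xs=np.nonzero(m); X=np.array([ray('top',x,y,.036)[:2] for x,y in zip(xs,ys)]); L2=(X-o)@R
med=np.median(L2[:,1]); L2=L2[np.abs(L2[:,1]-med)<.009]
print(len(L2),np.degrees(np.arctan(np.polyfit(L2[:,0],L2[:,1],1)[0])),np.percentile(L2,[5,50,95],axis=0))
# carrier front edge subpixel
g=cv2.cvtColor(b,cv2.COLOR_BGR2GRAY).astype(np.float32)
for x in np.arange(-.036,.037,.006):
    Y=np.arange(-.112,-.098,.0003); r=[cv2.getRectSubPix(g,(1,1),tuple(map(float,proj('top',T(x,y,.024)))))[0,0] for y in Y]
    i=len(r)-1
    while i>0 and r[i]>90:i-=1
    print(round(x,3),round(Y[i]*1e3,1),end='; ')
E
```

```text
top0 122 slope 0.354121985704496 0.09478145654202719 [0.09239238 0.09714692] -0.037941617951011 0.03604999075832995
t11a 126 slope 1.0171142796219095 -0.016816162232070265 [-0.01932079 -0.01437764] -0.036996294953111186 0.03687559300357095
373 0.47506882912863185 [[-0.04680774 -0.11943247]
 [ 0.00059918 -0.1142792 ]
 [ 0.04809607 -0.1090798 ]]
-0.036 -105.1; -0.03 -103.9; -0.024 -104.8; -0.018 -104.5; -0.012 -104.5; -0.006 -105.4; -0.0 -104.2; 0.006 -103.9; 0.012 -104.2; 0.018 -103.6; 0.024 -103.6; 0.03 -103.6; 0.036 -103.3;
```

```bash
python3 - <<'E'
from kin import *
rowsm([(-.08,.23,.24,76),(-.08,.18,.24,76),(-.08,.13,.22,76),(-.06,.09,.18,76),(-.04,.06,.13,74),(-.01,.05,.08,72),(.014,.043,.05,72),(.018,.04,.036,72),(.018,.03,.036,72),(.018,.022,.036,72),(.018,.022,.036,72)])
E
```

```text
[-0.08  0.23  0.24 76.  ] [-18.  19. 106.  -7.  42. -67.] 0.0 dq 5.0
[-0.08  0.18  0.24 76.  ] [-24.  17. 108.  -5.  41. -73.] 0.0 dq 6.0
[-0.08  0.13  0.22 76.  ] [-29.  18. 111.  -3.  37. -79.] 0.0 dq 7.0
[-6.0e-02  9.0e-02  1.8e-01  7.6e+01] [-34.  22. 112.  -2.  32. -85.] 0.0 dq 6.0
[-4.0e-02  6.0e-02  1.3e-01  7.4e+01] [-37.  27. 114.  -0.  24. -89.] 0.0 dq 9.0
[-1.0e-02  5.0e-02  8.0e-02  7.2e+01] [-38.  33. 113.   1.  16. -91.] 0.0 dq 8.0
[1.4e-02 4.3e-02 5.0e-02 7.2e+01] [-39.  37. 111.   2.  14. -93.] 0.0 dq 4.0
[1.8e-02 4.0e-02 3.6e-02 7.2e+01] [-39.  38. 111.   2.  13. -94.] 0.0 dq 2.0
[1.8e-02 3.0e-02 3.6e-02 7.2e+01] [-40.  38. 111.   4.  13. -96.] 0.0 dq 2.0
[1.8e-02 2.2e-02 3.6e-02 7.2e+01] [-41.  38. 111.   5.  13. -98.] 0.0 dq 2.0
[1.8e-02 2.2e-02 3.6e-02 7.2e+01] [-41.  38. 111.   5.  13. -98.] 0.0 dq 0.0
[[-0.0, 0.1, -0.1], [-0.0, 0.1, -0.1], [-0.0, 0.1, -0.1], [-0.0, 0.1, -0.1], [-0.0, 0.1, -2.1], [-0.0, 0.1, -4.1], [-0.0, 0.1, -4.1], [-0.0, 0.1, -4.1], [-0.0, 0.1, -4.1], [-0.0, 0.1, -4.1], [-0.0, 0.1, -4.1]]
[[0.001, -0.001, -0.048], [0.001, -0.001, -0.098], [-0.004, 0.018, -0.148], [0.006, 0.062, -0.188], [0.013, 0.115, -0.218], [0.03, 0.171, -0.228], [0.046, 0.206, -0.235], [0.047, 0.22, -0.238], [0.047, 0.22, -0.248], [0.047, 0.22, -0.256], [0.047, 0.22, -0.256]]
```

arm_command(turn=[[0,0,0],[0,0,0],[0,0,0],[0,0,0],[0,0,-2],[0,0,-4],[0,0,-4],[0,0,-4],[0,0,-4],[0,0,-4],[0,0,-4]], dp=[[0.001,-0.001,-0.048],[0.001,-0.001,-0.098],[-0.004,0.018,-0.148],[0.006,0.062,-0.188],[0.013,0.115,-0.218],[0.03,0.171,-0.228],[0.046,0.206,-0.235],[0.047,0.22,-0.238],[0.047,0.22,-0.248],[0.047,0.22,-0.256],[0.047,0.22,-0.256]], jaw=[1,1,1,1,1,1,1,1,1,1,1])

```text
time: 18.0
position: [0.5434, -0.4208, 0.0374]
orientation: [-90.0, -18.0, -37.4]
contact_force: [0.0, -0.5, -0.2]
opening: 0.001
```

```bash
python3 st.py
```

```text
18.0 [-40.9  38.  110.6   4.8  13.4 -98. ] F [ 0.04 -0.52 -0.2 ] tester [0.0181 0.0215] 0.0374 [-90.  -18.  -37.4]
```

Next, a slow push: 20 mm, stopping short, then small steps.

arm_command(turn=[[0,0,0],[0,0,0],[0,0,0],[0,0,0],[0,0,0]], dp=[[0,0,-0.005],[0,0,-0.01],[0,0,-0.015],[0,0,-0.018],[0,0,-0.02]], jaw=[1,1,1,1,1])

```text
time: 18.62
position: [0.5317, -0.4363, 0.0365]
orientation: [-90.0, -18.0, -37.4]
contact_force: [0.1, 0.6, 0.3]
opening: 0.001
```

arm_command(turn=[[0,0,0],[0,0,0],[0,0,0]], dp=[[0,0,-0.001],[0,0,-0.002],[0,0,-0.002]], jaw=[1,1,1])

```text
time: 19.0
position: [0.5308, -0.4377, 0.0365]
orientation: [-90.0, -18.0, -37.3]
contact_force: [1.2, 0.7, 0.5]
opening: 0.0
```

```bash
python3 st.py
```

```text
19.0 [ -43.    38.2  110.5    7.7   13.6 -102.8] F [1.24 0.67 0.49] tester [0.0183 0.0005] 0.0365 [-90.  -18.  -37.3]
```

arm_command(turn=[[0,0,0],[0,0,0],[0,0,0]], dp=[[0,0,-0.001],[0,0,-0.002],[0,0,-0.002]], jaw=[1,1,1])

```text
time: 19.38
position: [0.5307, -0.439, 0.0371]
orientation: [-89.9, -18.1, -37.3]
contact_force: [12.1, 9.4, 2.1]
opening: 0.001
```

arm_command(turn=[[0,0,0],[0,0,0]], dp=[[0,0,-0.001],[0,0,-0.001]], jaw=[1,1])

```text
time: 19.62
position: [0.5306, -0.4393, 0.0373]
orientation: [-89.9, -18.1, -37.3]
contact_force: [16.8, 15.4, 4.4]
opening: -0.003
```

```bash
python3 st.py
```

```text
19.625 [ -43.2   38.1  110.4    8.1   13.6 -103.5] F [16.82 15.42  4.42] tester [ 0.0191 -0.0009] 0.0373 [-89.9 -18.1 -37.3]
```

arm_command(turn=[[0,0,0],[0,0,0],[0,0,0],[0,0,0],[0,0,0],[0,0,2],[0,0,4],[0,0,4],[0,0,4],[0,0,4],[0,0,4],[0,0,4]], dp=[[0,0,0.005],[0,0,0.011],[0,0,0.028],[-0.005,-0.005,0.04],[-0.022,-0.055,0.048],[-0.026,-0.109,0.061],[-0.029,-0.162,0.091],[-0.036,-0.207,0.131],[-0.03,-0.225,0.181],[-0.03,-0.225,0.231],[-0.03,-0.225,0.281],[-0.03,-0.225,0.281]], jaw=[1,1,1,1,1,1,1,1,1,1,1,1])

```text
time: 21.12
position: [0.6229, -0.1547, 0.2414]
orientation: [-89.9, -14.0, -37.2]
contact_force: [-0.9, -0.1, -0.1]
opening: -0.0
```

```bash
python3 st.py; python3 - <<'E'
from kin import *
a=get_image('scene');b=get_image('top')
cv2.imwrite('pics/s13.png',cv2.resize(a[90:340,150:410],None,fx=2.4,fy=2.4))
cv2.imwrite('pics/t13.png',cv2.resize(b[100:350,180:390],None,fx=2.4,fy=2.4))
g=cv2.cvtColor(b,cv2.COLOR_BGR2GRAY).astype(np.float32)
for x in np.arange(-.036,.037,.006):
    Y=np.arange(-.112,-.098,.0003); r=[cv2.getRectSubPix(g,(1,1),tuple(map(float,proj('top',T(x,y,.024)))))[0,0] for y in Y]
    i=len(r)-1
    while i>0 and r[i]>90:i-=1
    print(round(x,3),round(Y[i]*1e3,1),end='; ')
h=cv2.cvtColor(b,cv2.COLOR_BGR2HSV)
m=cv2.inRange(h,(8,150,90),(20,255,255)); k=np.zeros_like(m);k[200:245,262:300]=255;m&=k
ys,xs=np.nonzero(m); X=np.array([ray('top',x,y,.054)[:2] for x,y in zip(xs,ys)]); L2=(X-o)@R
med=np.median(L2[:,1]); L2=L2[np.abs(L2[:,1]-med)<.008]; A=np.polyfit(L2[:,0],L2[:,1],1);print(np.degrees(A[0]),A[1])
for nm,lo_,hi_,bx in (('vial',0,0,0),):
    d=cv2.absdiff(b,cv2.imread('pics/top0.png'))[270:360,200:420].max(); print('diff tin/vial/driver zone',d)
E
```

```text
21.125 [-13.5  20.4 103.5  -8.   43.5 -61.1] F [-0.94 -0.06 -0.07] tester [-0.0801  0.2813] 0.2414 [-89.9 -14.  -37.2]
-0.036 -105.1; -0.03 -103.6; -0.024 -104.8; -0.018 -104.5; -0.012 -104.5; -0.006 -104.8; -0.0 -104.5; 0.006 -104.8; 0.012 -104.2; 0.018 -104.2; 0.024 -104.2; 0.03 -104.2; 0.036 -104.5; 0.4441308470833646 -0.017193769700715372
diff tin/vial/driver zone 53
```

View pics/s13.png

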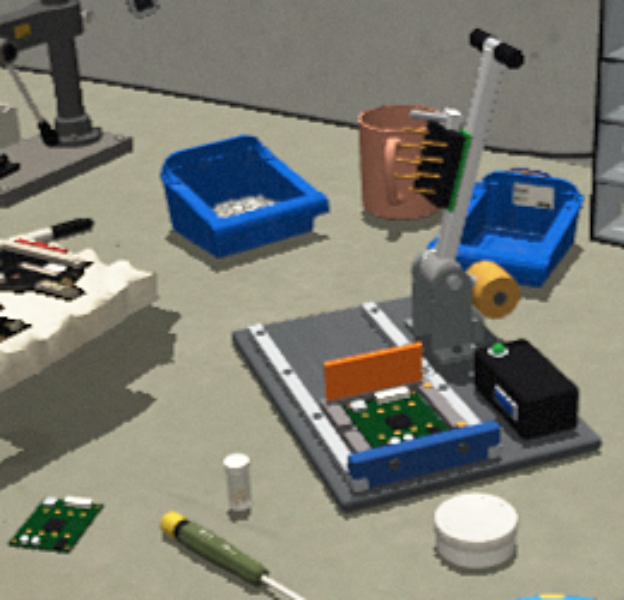

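View pics/t13.png

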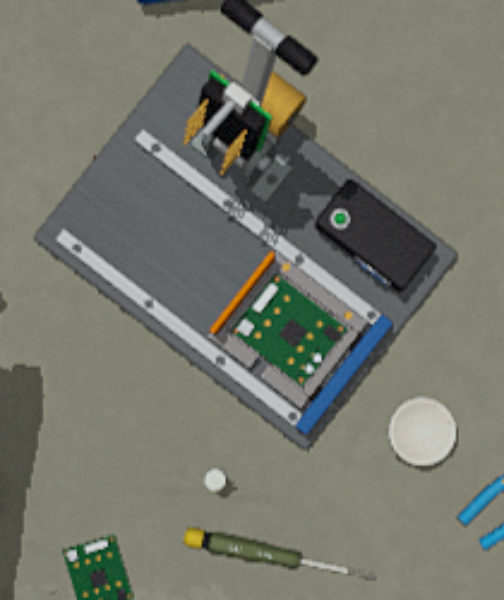

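The carrier is now square: its plate slope is 0.44°, against 0.48° for the stop. The probe arm is parked, the board is in its pocket, and the tin, vial and driver are where they were. Handing in.

```bash
python3 -c "
from station import *
print(sign_off())"
```

```text
the job is handed in; nothing more can be done
None
```

I pushed the probe arm up past its balance point, and it swung back and stayed parked. I then pushed the carrier along its lane by the orange plate to the blue end stop and handed the job in at about 21 s of the 64 s allowed. Nothing was gripped or lifted.

**First push:** it left the carrier turned about 0.6° against the stop. I pushed again nearer the hinge side of the plate to square it.

**Last checks:**
- **Carrier:** the plate slope matches the stop within 0.05°. Both pushes stopped firm at the same place, at 22–27 N compared with the few newtons of sliding.
- **Disagreement:** in the top image the carrier edge measures about 1.5 mm short of the nominal stop face. That is within the roughly 2 mm calibration, and the firm stop in both pushes says it is seated.
- **Other items:** by eye, the board is in its pocket and the tin, vial and screwdriver look unmoved. A pixel comparison of their area still showed differences (up to 53 of 255), which I did not trace.
- **Forces:** the highest reading I saw was about 27 N, at the fingertips. I read forces only at the end of each move, so brief peaks in between could have been higher.

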